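Prop the guard of a sample block and take out a vial

TASK

Raise the clear yellow-edged guard flap of the sample block nearly upright, swing its metal prop stay (orange grip) all the way over until it meets its stop, and let the flap down until its side pin rests in the stay's notch. Then, with the flap staying propped, take the blue-capped vial from beneath it and stand it upright in the white tray. Leave the pink-capped vial in its nest and do not shift the timer or the larger white-capped vial.

Things in the scene. Friction and masses are not known exactly. Their poses are not given: they have to be found in the camera images.
- block: Fixed sample block: aluminium plate 150 (x) x 160 (y) x 20 mm; two round nests 29 mm wide, floor at z 14, at x -15, y +/-32; white wall 74 high at x 63 to 75 carries the hinge, with cheeks 70 high at y +/-77, x 29 to 64. Origin: centre of the underside. Its -x side is the flap's handle side (to the robot's right), +y the stay's side (towards the robot), z up. All in mm.
- flap_hinge (a point): Middle of the flap's hinge line, which runs along the block's y; at x 65, y 0, z 80 mm in the block's frame. Fixed.
- flap (a joint): Guard flap angle (rad): 0 shut and level, 1.45 fully raised, 0.96 propped on the stay. Clear sheet with yellow edges, 160 mm along y, 140 mm out from the hinge, 250 g. A soft-close damper (4 N m s/rad) resists: raise it at 0.4 rad/s or less. Let go near upright it sinks slowly (some 15 s from 1.4 to 1.15) and shuts unless propped.
- flap_handle (a point): Middle of the flap's handle: black round bar 10 mm thick, 92 mm long along the block's y, in the flap's plane 185 mm from the hinge, beyond the free edge. Clear gap between bar and flap edge 39 mm, so straddle it from above with the fingers only about 30 mm open. The bar may turn between the fingers. The point's axes turn with the flap (the block's when shut).
- side_pin (a point): Steel side pin of the flap, 8 mm thick, along the block's y, 100 mm from the hinge in the flap's plane; it sticks out 30 mm beyond the flap's edge on the stay's side, to y 112 mm in the block's frame. The point is where it meets the plane of the stay (y 102 mm).
- stay (a joint): Prop stay angle (rad): 0 lying back (tip towards the block's +x, 0.15 rad above level), 1.29 at its stop (nearly upright, 8 degrees short of vertical). Swings in the block's x-z plane, from +x up towards -x. A friction pivot (0.06 N m) holds it where left. Passes beneath the side pin only while the flap is above 1.15. Short of its stop the pin misses the notch.
- stay_pivot (a point): A point on the axis of the stay's pivot (the axis runs along the block's y), abreast of the middle of the orange grip; at x -10, y 160, z 30 mm in the block's frame. Fixed.
- stay_grip (a point): Middle of the free part of the stay's orange grip: a round bar 10 mm thick along the block's y, 110 mm from the pivot axis, reaching 106 to 182 mm in the block's y; this point at y 160 mm. It may turn between the fingers. Its nearest other part is the side pin, whose end is at y 112 mm.
- stay_notch (a point): The notch in the stay's tip where the side pin comes to rest, 133 mm from the pivot axis at y 102 mm in the block's frame; the point coincides with side_pin when the flap is propped.
- blue_vial_mid (a point): Blue-capped brown vial, 25 mm in diameter and 48 mm tall, about 22 g; the point is half-way up. It stands in one of the two nests (either one), 48 mm tall with its cap (20 mm in diameter, above 41 mm). Beneath the propped flap it can be reached only with the tool tilted about 35 degrees, coming from the handle side.
- pink_vial_mid (a point): Pink-capped white vial of the same size in the other nest, its centre half-way up; 64 mm from the blue-capped one, to be left there.
- tray: White square tray, fixed, 120 x 120 mm outside, floor 3 mm thick, rim 3 mm thick and 12 mm high. Origin: centre of its underside; z up.
- timer_mid (a point): Bench timer, white, 64 x 64 x 18 mm, lying flat; its centre. A bystander.
- big_vial_mid (a point): Larger brown vial with a whitish cap, 33 mm in diameter, 70 mm tall, standing on the worktop near the tray; its centre. A bystander.

How it is judged (in metres and radians):
On the way, in this order (a step that is already met when the one before it is completed fails the run):
1. the flap is raised nearly upright (above 1.2 rad) (value of joint flap above 1.2 rad), for 0.2 s.
2. the stay is up against its stop (above 1.2 rad) while the flap is still above it (value of joint stay above 1.2 rad and value of joint flap above 1.04 rad), for 0.1 s.
3. the flap rests with its side pin in the stay's notch (value of joint flap between 0.88 and 1.03 rad and value of joint stay above 1.2 rad and distance between side_pin and stay_notch below 0.008 m), for 0.3 s.
4. the blue-capped vial is lifted out with the flap still propped (all of step 3 and height (world z) of blue_vial_mid above 0.065 m), for 0.1 s.
At the end, for the whole second after the job is handed in: Flap propped at 0.88 to 1.03 rad, side pin within 8 mm of the stay's notch, stay above 1.2 rad; blue-capped vial at rest in the tray, upright within 0.15 rad, centre within 46 mm of the tray's middle along each side; pink-capped vial within 12 mm of its start (all of step 3 and x of blue_vial_mid in the frame of tray between -0.046 and 0.046 m and y of blue_vial_mid in the frame of tray between -0.046 and 0.046 m and z of blue_vial_mid in the frame of tray between 0.018 and 0.034 m and angle between blue_vial_mid's own z axis and vertical below 0.15 rad and linear speed of blue_vial below 0.02 m/s and distance of pink_vial_mid from where it was at the start of the episode below 0.012 m); the robot touches nothing.
It fails at once if the pink-capped vial is shifted by more than 20 mm (distance of pink_vial_mid from where it was at the start of the episode above 0.02 m).
It fails at once if the timer is shifted by more than 30 mm (distance of timer_mid from where it was at the start of the episode above 0.03 m).
It fails at once if the larger vial is shifted by more than 30 mm (distance of big_vial_mid from where it was at the start of the episode above 0.03 m).
It fails at once if the blue-capped vial is tipped over (angle between blue_vial_mid's own z axis and vertical above 0.9 rad).
It also fails if it takes over 72 s, if anything falls off the work surface, if the arm or the gripper's body presses on something with over 40 N, if the wrist force passes 120 N, or if a joint passes its speed limit or range.

ROBOT

A 6-joint arm with a two-finger parallel gripper is mounted at the origin on a cart in front of the work surface, level with it; the furniture and walls round the work are solid. World frame = base frame: x ahead of the robot, y to its left, z up, the work surface at z = 0. Lengths are in m, angles in degrees, forces in N, time in s.
With the tool pointing down it reaches from about 0.3 to 1 m from the base axis. Payload 5.1 kg.
Tool frame: the origin (TCP) lies midway between the tips of the shut fingers; the grasp point (between the pads) lies manip.hold_point_z behind it (manip.hold_point_z is the distance from the TCP to the grasp point, in m); z points along the fingers, y is the direction in which the jaws open and shut (so a half turn about z gives the same grasp; the last joint's range is limited). The gripper opens to 95 mm and grips with 3 to 60 N. Pads are 20 mm wide; open, the fingers measure 119 mm over their backs; the gripper's body (75 mm by 180 mm) begins 59 mm behind the grasp point.
Start: joints at [64.423, 7.093, 94.555, -0, 78.352, -4.733], TCP at [0.231, 0.607, 0.215] pointing down, gripper open.
Joint ranges: [-149.61, 149.61], [-58.7, 133.49], [1.44, 155.28], [-77.14, 257.14], [18.33, 153.61], [-166.67, 166.67]. Speed limits (degrees/s): [147.25, 147.25, 180, 180, 180, 180].

INTERFACE

Orientations are given as [roll, pitch, yaw] about the fixed x, y, z axes, in that order (R = Rz(yaw) Ry(pitch) Rx(roll)).
In Python, from workcell import manip, vision, job gives the robot as it stands. The module is installed in compiled form; this text tells all that it offers.
- The arm moves only by the tool drive_tool, never from a script. Its argument "series" is one flat list of numbers, 5 for each row, row after row: the opening, from -1 (shut) to 1 (fully open), so that 0 is half open, then the shift along the tool's x, y, z in cm, then the turn about the tool's z in degrees. In form: [claw, dx, dy, dz, spin, claw, dx, dy, dz, spin, ...]. A call has exactly 5 rows; each row shifts and turns the pose as measured when the row begins, along the tool's axes as they then stand; what a row does not reach is not made up. A row lasts 1/12 s, in which the tool goes at most 41.7 mm and 7.16 degrees, less where a joint would pass 70% of its speed; a pose out of reach is approached as far as the arm can. A call with a gripper value outside its range is refused whole. The fingers move at their own pace and stop on an object; the grip force is fixed at half the most. Time passes only in rows, so rows that do not move let the fingers close, or fill a call up. It gives the time, the measured TCP pose, the force and the opening at its end, in the units of the state.
- manip.get_state(): the state, without advancing time (a new reading comes with each control period).
- vision.read_camera(name): name is "scene" or "top" or "wrist"; returns the picture (384x512x3 uint8, red, green, blue); there is no depth.
- vision.camera_model(name): a dict with "vertical_fov" (degrees; the focal length in pixels is half the picture's height over the tangent of half this angle, whatever the lens; pixels are square), "cx", "cy" (the principal point, pixels), "camera_from_world" (4x4, takes a point from world to camera coordinates). Camera axes: x right, y down, z forward; pixel columns grow to the right and rows downward; lengths in m; the calibration is good to about 2 mm. A picture is of the moment at which its call begins: read the wrist's pose just before it. camera_model takes no time and is no camera call; for the wrist camera it gives the pose at the moment of the call.
- job.sign_off(): hands the job in, once; it reports no verdict.
The state is a dict: "clock": time; "joints": joint angles; "dq": joint speeds; "joint_torque": joint torques, N m; "position": TCP position; "ee_rot": TCP orientation; "ft_force": force on the tool from outside, world axes, zero at the start; "moment": the same for the moment, N m; "width": opening from 0.0 (shut) to 1.0 (fully open).
Only numpy, scipy, OpenCV 4.12 (cv2) and the standard library are available. Lean on these libraries where they do the work, as an engineer would, in place of code of your own. Each camera call takes 0.05 s, during which the arm holds its last target.

## Working session

There is one attempt and no reset: what is moved stays moved. The work goes in short steps, Python scripts to look and compute and a tool call to move; the robot and the scene stay as the last step left them, time stands still between calls to the robot, and variables do not carry over. Pictures are saved under pics/ and viewed, and the job is handed in when it is done.

Besides the shell and the picture viewer there is one more tool, called after "Call:" as name(argument=value, ...) on one line, values as JSON. drive_tool: Moves the arm, as the interface text tells. Its arguments: {"type":"object","properties":{"series":{"type":"array"}},"required":["series"]}

```bash
mkdir -p pics; ls; python3 - <<'E'
from workcell import manip, vision, job
import cv2, numpy as np
np.set_printoptions(precision=4,suppress=True)
s=manip.get_state(); print(s); print(manip.hold_point_z)
print([a for a in dir(manip) if a[0]!='_'],[a for a in dir(vision) if a[0]!='_'],[a for a in dir(job) if a[0]!='_'])
for n in ["scene","top","wrist"]:
    m=vision.camera_model(n); im=vision.read_camera(n); cv2.imwrite(f"pics/{n}0.png",im[:,:,::-1]); print(n,m)
    np.savez(f"pics/{n}0.npz",im=im,M=m["camera_from_world"],f=192/np.tan(np.radians(m["vertical_fov"]/2)),c=[m["cx"],m["cy"]])
E
```

```text
pics
{'clock': 0.0, 'joints': array([64.4236,  7.1341, 94.6349, -0.0024, 78.3521, -4.735 ]), 'dq': array([-0.0606, -0.0509, -0.0176,  0.0502, -0.0312, -0.066 ]), 'joint_torque': array([  0.0006, -41.7617, -35.9923,   0.0776,   0.0494,  -0.0002]), 'position': array([0.231 , 0.6069, 0.2134]), 'ee_rot': array([-179.8791,   -0.0077,  159.1591]), 'ft_force': array([ 0.4703, -0.4613,  0.7627]), 'moment': array([-0.0313,  0.03  , -0.0246]), 'width': 0.9980663281366388}
0.0188
['IKError', 'get_state', 'hold_point_z'] ['camera_model', 'read_camera'] ['sign_off']
scene {'vertical_fov': 56.07945914920853, 'cx': 257.6777059821663, 'cy': 191.2771238724591, 'camera_from_world': array([[ 0.5571, -0.8304,  0.0123, -0.3899],
       [-0.3454, -0.2451, -0.9059,  0.2389],
       [ 0.7552,  0.5004, -0.4233,  0.5734],
       [ 0.    ,  0.    ,  0.    ,  1.    ]])}
top {'vertical_fov': 56.68593512753664, 'cx': 257.9774538251799, 'cy': 192.7200447108957, 'camera_from_world': array([[ 0.0069, -0.9998, -0.0173, -0.0848],
       [-0.997 , -0.0055, -0.0773,  0.5587],
       [ 0.0772,  0.0178, -0.9969,  0.9081],
       [ 0.    ,  0.    ,  0.    ,  1.    ]])}
wrist {'vertical_fov': 64.15934385419335, 'cx': 253.82053287063016, 'cy': 192.00266751029443, 'camera_from_world': array([[ 0.3557,  0.9346, -0.0022, -0.6483],
       [ 0.8934, -0.3393,  0.2945, -0.0339],
       [ 0.2745, -0.1068, -0.9556,  0.3923],
       [ 0.    ,  0.    ,  0.    ,  1.    ]])}
```

View pics/scene0.png

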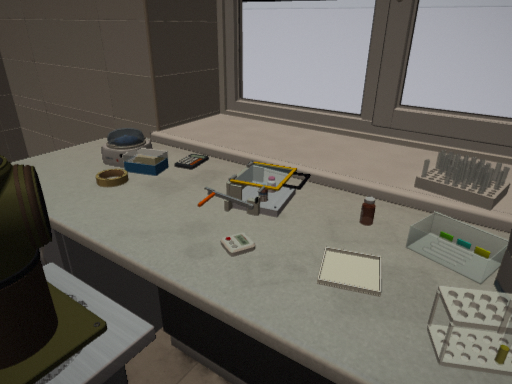

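View pics/top0.png

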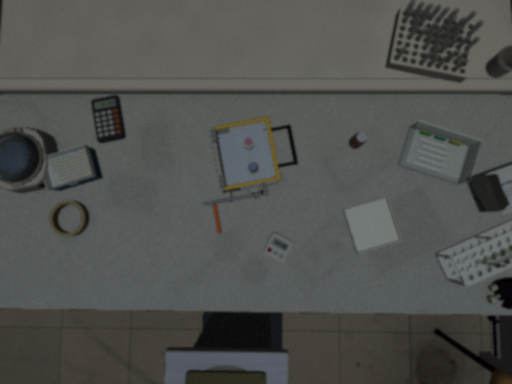

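View pics/wrist0.png

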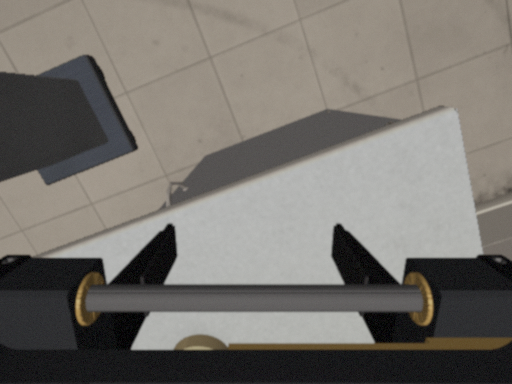

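```bash
cat > h.py <<'E'
import numpy as np, cv2
np.set_printoptions(precision=4,suppress=True)
def load(p):
    d=np.load(p); return d['im'],d['M'],float(d['f']),d['c']
def ray(M,f,c,uv):
    d=np.array([(uv[0]-c[0])/f,(uv[1]-c[1])/f,1.]); R=M[:3,:3]; o=-R.T@M[:3,3]; return o,R.T@d
def onz(M,f,c,uv,z):
    o,d=ray(M,f,c,uv); return o+d*(z-o[2])/d[2]
def proj(M,f,c,P):
    q=M[:3,:3]@np.asarray(P)+M[:3,3]; return q[:2]/q[2]*f+c
def snap(name,tag):
    from workcell import vision
    m=vision.camera_model(name); im=vision.read_camera(name)
    cv2.imwrite(f"pics/{name}{tag}.png",im[:,:,::-1])
    f=192/np.tan(np.radians(m["vertical_fov"]/2)); c=np.array([m["cx"],m["cy"]])
    np.savez(f"pics/{name}{tag}.npz",im=im,M=m["camera_from_world"],f=f,c=c)
    return im,m["camera_from_world"],f,c
E
python3 - <<'E'
from h import *
im,M,f,c=load('pics/top0.npz')
hsv=cv2.cvtColor(im,cv2.COLOR_RGB2HSV)
def show(name,mask):
    n,l,st,ce=cv2.connectedComponentsWithStats(mask.astype(np.uint8))
    print(name,[(st[i,4],ce[i].round(1).tolist(),st[i,:4].tolist()) for i in range(1,n) if st[i,4]>8])
H,S,V=hsv[...,0],hsv[...,1],hsv[...,2]
show('yellow',(H>18)&(H<32)&(S>130)&(V>60))
show('orange',(H<14)&(S>130)&(V>60))
show('blue',(H>100)&(H<130)&(S>60)&(np.indices(H.shape)[1]>180)&(np.indices(H.shape)[1]<320))
show('pink',((H>165)|(H<5))&(S>40)&(V>80))
cv2.imwrite('pics/topz.png',cv2.resize(im[90:260,190:410,::-1],None,fx=3.6,fy=3.5,interpolation=cv2.INTER_CUBIC))
im2,_,_,_=load('pics/scene0.npz')
cv2.imwrite('pics/scenez.png',cv2.resize(im2[150:310,180:400,::-1],None,fx=3.6,fy=3.6,interpolation=cv2.INTER_CUBIC))
E
```

```text
yellow [(np.int32(329), [259.2, 140.6], [215, 117, 65, 65]), (np.int32(99), [241.8, 184.8], [225, 180, 38, 10])]
orange [(np.int32(83), [216.6, 218.2], [213, 204, 8, 29])]
blue [(np.int32(46), [252.6, 165.8], [249, 162, 8, 8]), (np.int32(12), [206.2, 317.7], [204, 314, 5, 8]), (np.int32(35), [274.4, 318.2], [271, 315, 9, 8]), (np.int32(83), [275.6, 335.9], [271, 323, 9, 25])]
pink []
```

View pics/topz.png

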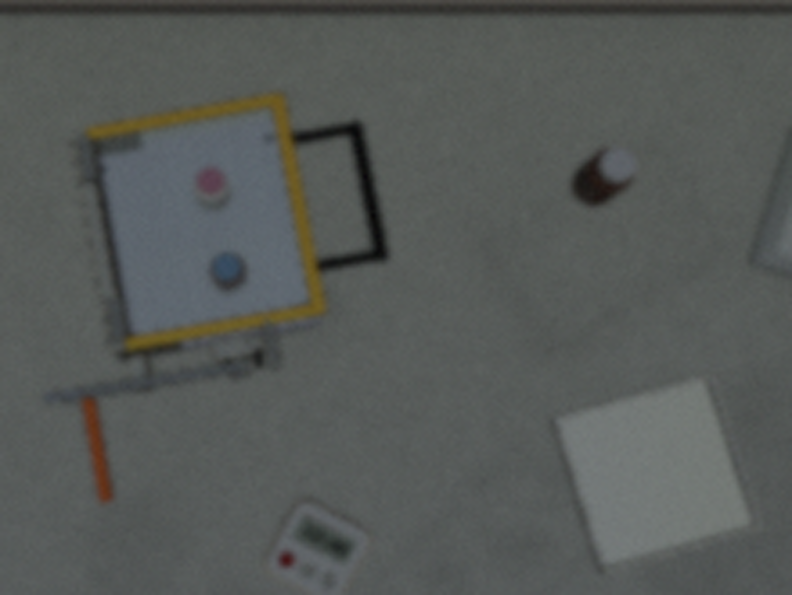

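View pics/scenez.png

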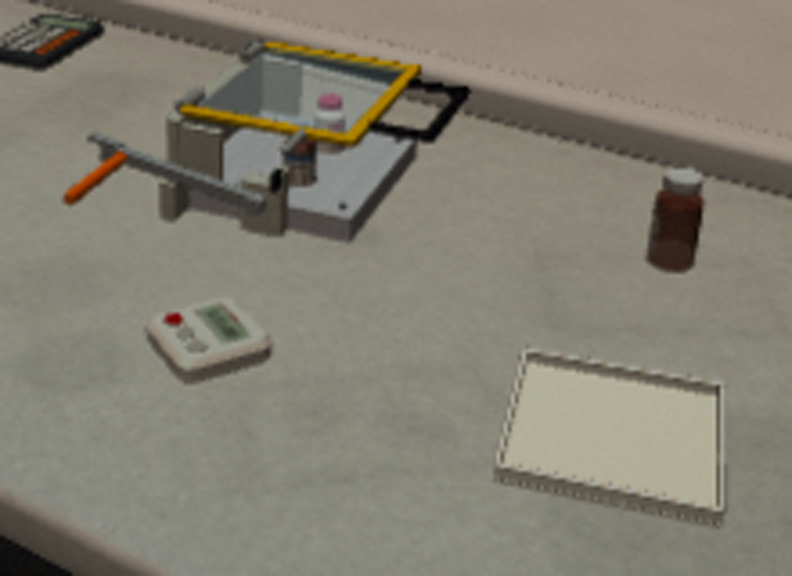

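```bash
cat > fit.py <<'E'
from h import *
from scipy.optimize import least_squares
T=load('pics/top0.npz'); Sc=load('pics/scene0.npz')
x,z=-10+110*np.cos(.15),30+110*np.sin(.15)
obs=[(T,(268.6,116.6),(-75,-80,82)),(T,(280.3,179.1),(-75,80,82)),(T,(223.9,190),(65,80,82)),(T,(290,124.9),(-125,-46,82)),(T,(297.5,163.7),(-125,46,82)),
(T,(253.3,166.6),(-15,32,62)),(T,(215,203.4),(x,106,z)),(T,(219.4,232.9),(x,182,z)),
(Sc,(277.2,189.4),(-75,80,81)),(Sc,(296.7,168.3),(-75,-80,81)),(Sc,(198.9,204.7),(x,182,z)),(Sc,(310,175.6),(-125,-46,80)),(Sc,(299.4,188.3),(-125,46,80))]
def W(p,b):
    b=np.array(b)/1000.; cs,sn=np.cos(p[2]),np.sin(p[2]); return np.array([p[0]+cs*b[0]-sn*b[1],p[1]+sn*b[0]+cs*b[1],b[2]])
def res(p): return np.concatenate([proj(o[0][1],o[0][2],o[0][3],W(p,o[2]))-o[1] for o in obs])
if __name__=="__main__":
    r=least_squares(res,[.65,-.06,1.6],loss='soft_l1'); print(r.x,np.degrees(r.x[2])); print(r.fun.reshape(-1,2))
    def top(u,v,z): return onz(T[1],T[2],T[3],(190+u/3.6,90+v/3.5),z)
    q=[(557,418),(703,378),(750,521),(604,570)]
    tp=[top(*a,.012) for a in q]; print('tray',np.mean(tp,0),[np.linalg.norm(tp[i]-tp[i-1]) for i in range(4)],np.degrees(np.arctan2(*(tp[1]-tp[0])[[1,0]])))
    print('timer',top(318,545,.018)); print('big cap',top(619,164,.07))
    p=r.x; s=[.0]
    for n,b in dict(handle=(-120,0,80),grip=(x,160,z),pivot=(-10,160,30),blue=(-15,32,38),pink=(-15,-32,38),hinge=(65,0,80)).items(): print(n,W(p,b))
E
python3 fit.py
```

```text
[ 0.6517 -0.0475  1.7606] 100.87310357484185
[[-0.5506 -0.2391]
 [-0.1906  0.3601]
 [-0.1341 -0.0688]
 [ 0.4885  1.0096]
 [ 0.0902 -1.5346]
 [-0.631  -0.5498]
 [-0.9426  0.1911]
 [-0.1541  0.3169]
 [ 0.7266  0.3338]
 [ 0.1247  0.4237]
 [-0.546   1.0082]
 [ 0.3692  0.2928]
 [ 1.3618  0.1204]]
tray [ 0.4781 -0.3772  0.012 ] [np.float64(0.1167106908327118), np.float64(0.11032688799386232), np.float64(0.11046002274764573), np.float64(0.1113881535883939)] -73.92394097064124
timer [ 0.4223 -0.1349  0.018 ]
big cap [ 0.6963 -0.3401  0.07  ]
handle [ 0.6743 -0.1653  0.08  ]
grip [0.4759 0.0193 0.0464]
pivot [ 0.4965 -0.0875  0.03  ]
blue [ 0.6231 -0.0683  0.038 ]
pink [ 0.686  -0.0562  0.038 ]
hinge [0.6394 0.0163 0.08  ]
```

Call:
drive_tool(series=[1,1.8,-1.0,-3.5,0,1,1.8,-1.0,-3.5,0,1,1.8,-1.0,-3.5,0,1,1.8,-1.0,-3.5,0,1,1.8,-1.0,-3.5,0])

```text
clock: 0.57
position: [0.1281, 0.5878, 0.378]
ee_rot: [-178.2, 0.0, 158.8]
ft_force: [-0.2, 0.4, -0.3]
width: 1.001
```

```bash
python3 - <<'E'
from h import *
from workcell import manip
s=manip.get_state(); print(s['clock'],s['joints'],s['position'],s['ee_rot'],s['dq'])
E
```

```text
0.5667 [72.5512 -0.7859 87.3477  0.0955 95.2392  3.7904] [0.1281 0.5878 0.378 ] [-178.1966    0.0239  158.7684] [ 21.5023 -12.0589 -28.1872   0.7611  41.4239  21.7353]
```

Call:
drive_tool(series=[1,1.8,-1.0,-3.5,0,1,1.8,-1.0,-3.5,0,1,1.8,-1.0,-3.5,0,1,1.8,-1.0,-3.5,0,1,1.8,-1.0,-3.5,0])

```text
clock: 0.98
position: [0.024, 0.5763, 0.559]
ee_rot: [-178.0, 0.0, 158.7]
ft_force: [-0.0, 0.8, 0.1]
width: 1.0
```

```bash
cat > st.py <<'E'
from h import *
from workcell import manip
from scipy.spatial.transform import Rotation as Ro
s=manip.get_state(); R=Ro.from_euler('xyz',s['ee_rot'],degrees=True).as_matrix(); z=R[:,2]
print(s['clock'],'J',s['joints'].round(2),'P',s['position'],'rpy',s['ee_rot'].round(2),'F',s['ft_force'].round(1),'w',round(s['width'],3))
print('tilt',round(np.degrees(np.arccos(-z[2])),2),'az',round(np.degrees(np.arctan2(z[1],z[0])),1),'J235',(s['joints'][1]+s['joints'][2]+s['joints'][4]).round(2))
E
python3 st.py
```

```text
0.9833 J [ 82.07  -0.64  70.09   0.45 112.48  13.5 ] P [0.024  0.5763 0.559 ] rpy [-178.02    0.04  158.74] F [-0.   0.8  0.1] w 1.0
tilt 1.98 az -110.0 J235 181.93
```

Call:
drive_tool(series=[1,1.2,-0.6,-3.8,0,1,1.2,-0.6,-3.8,0,1,1.2,-0.6,-3.8,0,1,1.2,-0.6,-3.8,0,1,1.2,-0.6,-3.8,0])

```text
clock: 1.4
position: [-0.045, 0.5724, 0.7558]
ee_rot: [-177.9, 0.0, 158.9]
ft_force: [0.2, 1.7, 1.7]
width: 0.999
```

```bash
python3 st.py
```

```text
1.4 J [ 88.81  12.92  34.5    0.92 134.52  20.55] P [-0.045   0.5724  0.7558] rpy [-177.95    0.04  158.89] F [0.2 1.7 1.7] w 0.999
tilt 2.05 az -109.9 J235 181.94
```

Call:
drive_tool(series=[1,0.2,-0.2,-4,0,1,0.2,-0.2,-4,0,1,0.2,-0.2,-4,0,1,0.2,-0.2,-4,0,1,0.2,-0.2,-4,0])

```text
clock: 1.82
position: [-0.0503, 0.5311, 0.8482]
ee_rot: [-177.2, -0.0, 159.0]
ft_force: [-0.0, 0.4, -0.5]
width: 0.999
```

```bash
python3 st.py
```

```text
1.8167 J [ 89.11  27.44   1.63   2.17 153.5   21.99] P [-0.0503  0.5311  0.8482] rpy [-177.25   -0.02  159.04] F [-0.   0.4 -0.5] w 0.999
tilt 2.75 az -111.4 J235 182.56
```

Call:
drive_tool(series=[1,-1.4,-3.7,0,0,1,-1.4,-3.7,0,0,1,-1.4,-3.7,-1,0,1,-1.4,-3.7,-1,0,1,-1.4,-3.7,-1,0])

```text
clock: 2.23
position: [-0.0502, 0.3585, 0.879]
ee_rot: [-176.3, 0.3, 159.0]
ft_force: [0.2, -0.7, 0.8]
width: 0.999
```

```bash
python3 st.py
```

```text
2.2333 J [ 88.67   1.46  30.92   1.99 151.23  21.4 ] P [-0.0502  0.3585  0.879 ] rpy [-176.26    0.32  159.  ] F [ 0.2 -0.7  0.8] w 0.999
tilt 3.75 az -106.2 J235 183.61
```

Call:
drive_tool(series=[1,0,0,-4,0,1,0,0,-4,0,1,0,0,-4,0,1,0,0,-4,0,1,0,0,-4,0])

```text
clock: 2.65
position: [-0.048, 0.3261, 0.9382]
ee_rot: [175.8, -2.9, 159.1]
ft_force: [-0.6, 0.2, -0.4]
width: 0.999
```

```bash
python3 st.py
```

```text
2.65 J [ 87.8    4.42  17.07   3.05 153.56  21.6 ] P [-0.048   0.3261  0.9382] rpy [175.78  -2.87 159.09] F [-0.6  0.2 -0.4] w 0.999
tilt 5.1 az 103.2 J235 175.05
```

Call:
drive_tool(series=[1,-1.2,-3,-2.5,0,1,-1.2,-3,-2.5,0,1,-1.2,-3,-2.5,0,1,-1.2,-3,-2.5,0,1,-1.2,-3,-2.5,0])

```text
clock: 3.07
position: [-0.0503, 0.1633, 0.9503]
ee_rot: [171.1, -4.4, 159.2]
ft_force: [-0.8, -0.2, -0.0]
width: 1.0
```

```bash
python3 st.py
```

```text
3.0667 J [ 85.95 -13.6   30.25   3.56 153.57  20.42] P [-0.0503  0.1633  0.9503] rpy [171.15  -4.37 159.2 ] F [-0.8 -0.2 -0. ] w 1.0
tilt 9.87 az 95.2 J235 170.22
```

Call:
drive_tool(series=[1,0,0,-4.1,0,1,0,0,-4.1,0,1,0,0,-4.1,0,1,0,0,-4.1,0,1,0,0,-4.1,0])

```text
clock: 3.48
position: [-0.0658, 0.1206, 0.9958]
ee_rot: [162.1, -7.5, 159.3]
ft_force: [0.2, 0.2, -0.4]
width: 0.997
```

```bash
python3 st.py
```

```text
3.4833 J [107.61  -9.95  17.27 -12.14 153.56  27.7 ] P [-0.0658  0.1206  0.9958] rpy [162.1   -7.45 159.3 ] F [ 0.2  0.2 -0.4] w 0.997
tilt 19.34 az 91.2 J235 160.88
```

Call:
drive_tool(series=[1,0,0,-4.1,0,1,0,0,-4.1,0,1,0,0,-4.1,0,1,0,0,-4.1,0,1,0,0,-4.1,0])

```text
clock: 3.9
position: [-0.0553, 0.0887, 1.0182]
ee_rot: [157.4, -10.3, 159.8]
ft_force: [-38.4, -15.0, -0.5]
width: 0.995
```

```bash
python3 st.py
```

```text
3.9 J [149.63  -5.99   8.78 -51.81 153.59  30.61] P [-0.0553  0.0887  1.0182] rpy [157.36 -10.34 159.81] F [-38.4 -15.   -0.5] w 0.995
tilt 24.78 az 93.1 J235 156.38
```

```bash
cat > w2t.py <<'E'
import sys
from h import *
from workcell import manip
from scipy.spatial.transform import Rotation as Ro
s=manip.get_state(); R=Ro.from_euler('xyz',s['ee_rot'],degrees=True).as_matrix()
a=list(map(float,sys.argv[1:4]))
print('F',s['ft_force'],'tool cm',R.T@np.array(a)*100)
E
python3 w2t.py 0 .2 0; python3 w2t.py -.05 .2 0;  python3 w2t.py 0 .1 .1
```

```text
F [-38.3821 -14.9551  -0.5453] tool cm [ 6.7918 16.8471  8.3695]
F [-38.3821 -14.9551  -0.5453] tool cm [11.4083 14.9299  8.4823]
F [-38.3821 -14.9551  -0.5453] tool cm [ 5.1906 12.2106 -4.8948]
```

Call:
drive_tool(series=[1,1.0,1.5,0.8,0,1,1.2,3.0,1.5,0,1,1.2,3.0,1.5,0,1,1.2,3.0,1.5,0,1,1.2,3.0,1.5,0])

```text
clock: 4.32
position: [-0.0635, 0.1177, 1.0184]
ee_rot: [157.5, -10.6, 160.3]
ft_force: [-0.4, -0.2, 0.0]
width: 1.0
```

```bash
python3 st.py; python3 w2t.py 0 0 .1
```

```text
4.3167 J [106.27  -6.69   8.7  -11.26 153.28  26.92] P [-0.0635  0.1177  1.0184] rpy [157.49 -10.57 160.29] F [-0.4 -0.2  0. ] w 1.0
tilt 24.75 az 94.2 J235 155.3
F [-0.4402 -0.1541  0.0156] tool cm [ 1.8337  3.7628 -9.0818]
```

```bash
python3 w2t.py .05 0.01 0;python3 w2t.py 0.0 0 .04
```

```text
F [-0.4402 -0.1541  0.0156] tool cm [-4.2957  2.7343  0.2655]
F [-0.4402 -0.1541  0.0156] tool cm [ 0.7335  1.5051 -3.6327]
```

Call:
drive_tool(series=[1,-2.2,1.4,0.1,0,1,-2.1,1.3,0.1,0,1,0.5,0.8,-3.9,0,1,0.5,0.8,-3.9,0,1,0.5,0.8,-3.9,0])

```text
clock: 4.73
position: [-0.0502, 0.1222, 1.0246]
ee_rot: [155.8, -9.7, 156.8]
ft_force: [0.4, -0.4, -0.5]
width: 0.999
```

```bash
python3 st.py; python3 w2t.py 0 0 .04
```

```text
4.7333 J [114.42  -3.78   4.32 -26.69 153.56  23.06] P [-0.0502  0.1222  1.0246] rpy [155.77  -9.65 156.81] F [ 0.4 -0.4 -0.5] w 0.999
tilt 25.97 az 87.2 J235 154.09
F [ 0.4353 -0.3722 -0.5428] tool cm [ 0.6707  1.6181 -3.5961]
```

```bash
python3 - <<'E'
from h import *
im,M,f,c=load('pics/scene0.npz')
for uv in [(10,158),(60,150),(110,142),(155,130)]: print(uv,onz(M,f,c,uv,0.0),onz(M,f,c,uv,0.03))
print(-M[:3,:3].T@M[:3,3])
E
```

```text
(10, 158) [0.4056 0.9052 0.    ] [0.3708 0.811  0.03  ]
(60, 150) [0.5624 0.8466 0.    ] [0.5174 0.7561 0.03  ]
(110, 142) [0.7416 0.7795 0.    ] [0.685  0.6934 0.03  ]
(155, 130) [0.981  0.7718 0.    ] [0.9089 0.6862 0.03  ]
[-0.1333 -0.5522  0.4639]
```

```bash
python3 w2t.py 0 .1 0; python3 w2t.py .1 .0 0
```

```text
F [ 0.4353 -0.3722 -0.5428] tool cm [3.882  8.1116 4.3739]
F [ 0.4353 -0.3722 -0.5428] tool cm [-9.0619  4.2235  0.2102]
```

```bash
python3 - <<'E'
from h import *
from workcell import manip,vision
from scipy.spatial.transform import Rotation as Ro
s=manip.get_state(); R=Ro.from_euler('xyz',s['ee_rot'],degrees=True).as_matrix()
M=vision.camera_model('wrist')['camera_from_world']; o=-M[:3,:3].T@M[:3,3]
print('cam in tool',R.T@(o-s['position']),'view dir',R.T@M[2,:3],'right',R.T@M[0,:3])
E
```

```text
cam in tool [ 0.0832 -0.0006 -0.1702] view dir [-0.2946 -0.0003  0.9556] right [0.0003 1.     0.0004]
```

```bash
cat > kin.py <<'E'
from h import *
from scipy.spatial.transform import Rotation as Ro
from scipy.optimize import least_squares
D=[([64.4236,7.1341,94.6349,-.0024,78.3521,-4.735],[.231,.6069,.2134],[-179.879,-.0077,159.1591]),
([72.55,-.786,87.348,.0955,95.239,3.79],[.1281,.5878,.378],[-178.197,.024,158.768]),
([82.07,-.64,70.09,.45,112.48,13.5],[.024,.5763,.559],[-178.02,.04,158.74]),
([88.81,12.92,34.5,.92,134.52,20.55],[-.045,.5724,.7558],[-177.95,.04,158.89]),
([89.11,27.44,1.63,2.17,153.5,21.99],[-.0503,.5311,.8482],[-177.25,-.02,159.04]),
([88.67,1.46,30.92,1.99,151.23,21.4],[-.0502,.3585,.879],[-176.26,.32,159]),
([87.8,4.42,17.07,3.05,153.56,21.6],[-.048,.3261,.9382],[175.78,-2.87,159.09]),
([85.95,-13.6,30.25,3.56,153.57,20.42],[-.0503,.1633,.9503],[171.15,-4.37,159.2]),
([107.61,-9.95,17.27,-12.14,153.56,27.7],[-.0658,.1206,.9958],[162.1,-7.45,159.3]),
([149.63,-5.99,8.78,-51.81,153.59,30.61],[-.0553,.0887,1.0182],[157.36,-10.34,159.81]),
([106.27,-6.69,8.7,-11.26,153.28,26.92],[-.0635,.1177,1.0184],[157.49,-10.57,160.29]),
([114.42,-3.78,4.32,-26.69,153.56,23.06],[-.0502,.1222,1.0246],[155.77,-9.65,156.81])]
def Rm(ax,a): return Ro.from_euler(ax,a,degrees=True).as_matrix()
SG=(1,1)
def fk(q,p):
    a1,d1,L1,L2,a3,Lt,y0=p
    R1=Rm('z',q[0]); 
    P=R1@np.array([a1,0,d1]); R2=R1@Rm('y',q[1]); P=P+R2@np.array([0,0,L1])
    R3=R2@Rm('y',q[2]); P=P+R3@np.array([a3,0,L2])
    R5=R3@Rm('z',SG[0]*q[3])@Rm('y',q[4]); P=P+R5@np.array([0,0,Lt])
    return P,R5@Rm('z',SG[1]*q[5]+y0)
def rs(p):
    o=[]
    for q,P,e in D:
        p_,R_=fk(q,p); o+=list((p_-P)*10); o+=list((Ro.from_matrix(R_).inv()*Ro.from_euler('xyz',e,degrees=True)).as_rotvec())
    return np.array(o)
def fit():
    global SG; best=None
    for sg in [(1,1),(1,-1),(-1,1),(-1,-1)]:
        for y0 in (0,90,-90,180):
            SG=sg; r=least_squares(rs,[0,.3,.4,.4,0,.25,y0],x_scale=[.1,.1,.1,.1,.1,.1,50])
            if best is None or r.cost<best[0]: best=(r.cost,sg,r.x)
    SG=best[1]; return best
if __name__=="__main__":
    b=fit(); print(b); SG=b[1]; print(np.abs(rs(b[2]).reshape(-1,6)).max(0))
    np.savez('kin.npz',p=b[2],sg=b[1])
E
python3 kin.py
```

```text
(np.float64(1.5381723190072871), (1, 1), array([ 0.0075,  0.1773,  0.4075,  0.6   ,  0.0595,  0.1815, 89.9981]))
[0.574  0.3597 0.06   0.0002 0.0001 0.0002]
```

```bash
python3 - <<'E'
s=open('kin.py').read()
s=s.replace("a1,d1,L1,L2,a3,Lt,y0=p","a1,d1,L1,L2,a3,Lt,y0,b1,b5=p").replace("[a1,0,d1]","[a1,b1,d1]").replace("np.array([0,0,Lt])","np.array([b5,0,Lt])").replace(".25,y0]",".25,y0,.05,0]").replace(".1,50]",".1,50,.1,.1]")
open('kin.py','w').write(s)
E
python3 kin.py
```

```text
(np.float64(2.403806470078706e-06), (1, 1), array([-0.    ,  0.2232,  0.4523,  0.6131,  0.0424,  0.292 , 89.9981,
        0.0536, -0.    ]))
[0.0006 0.0008 0.0009 0.0002 0.0001 0.0002]
```

```bash
cat > ik.py <<'E'
from kin import *
import kin
d=np.load('kin.npz'); p=d['p']; kin.SG=tuple(d['sg'])
LO=np.array([-149.61,-58.7,1.44,-77.14,18.33,-166.67]); HI=np.array([149.61,133.49,155.28,257.14,153.61,166.67])
def ik(P,R,seeds=40,rng=np.random.default_rng(0),q0=None):
    sols=[]
    for i in range(seeds):
        s=rng.uniform(LO,HI) if q0 is None else np.clip(q0,LO+.01,HI-.01)
        def f(q):
            P_,R_=fk(q,p); return np.r_[(P_-P)*5,Ro.from_matrix(R_.T@R).as_rotvec()]
        r=least_squares(f,s,bounds=(LO,HI),x_scale=50)
        if r.cost<1e-8 and not any(np.abs(r.x-t).max()<1 for t in sols): sols.append(r.x)
        if q0 is not None: break
    return sols
B=np.array([.6517,-.0475]); YAW=np.radians(100.87)
bx=np.array([np.cos(YAW),np.sin(YAW),0]); by=np.array([-np.sin(YAW),np.cos(YAW),0]); ez=np.array([0,0,1.])
def W(b): b=np.array(b)/1000; return np.r_[B,0]+bx*b[0]+by*b[1]+ez*b[2]
def Rt(tilt,az,xdir):
    # tool z tilted by tilt toward azimuth az (deg); tool x closest to xdir
    t,a=np.radians([tilt,az]); z=np.array([np.sin(t)*np.cos(a),np.sin(t)*np.sin(a),-np.cos(t)])
    x=xdir-z*(xdir@z); x/=np.linalg.norm(x); return np.c_[x,np.cross(z,x),z]
def tcp(g,R): return g+R[:,2]*.0188
E
python3 - <<'E'
from ik import *
for az,t in ((92,26),(100.87,35)):
  for n,g,xd in (('handle',W((-120,0,80)),by),('handle-',W((-120,0,80)),-by),('up',W((65-26,0,80+183)),by),('up-',W((65-26,0,80+183)),-by),('stay',W((99,160,46)),by),('stay-',W((99,160,46)),-by),('stayup',W((4,160,139)),by),('stayup-',W((4,160,139)),-by),('vial',W((-15,32,42)),-bx),('tray',np.array([.478,-.377,.06]),-bx)):
    R=Rt(t,az,xd); print(az,t,n)
    for q in ik(tcp(g,R),R,25): print('   ',q.round(1))
E
```

```text
92 26 handle
    [ -27.    26.2   89.4   23.    78.6 -134.4]
92 26 handle-
    [-27.   26.2  89.4  23.   78.6  45.6]
92 26 up
    [ -15.9    8.4   92.9   24.7   87.4 -118.9]
92 26 up-
    [-15.9   8.4  92.9  24.7  87.4  61.1]
92 26 stay
    [ -18.1    1.   123.7   26.5   67.2 -131.1]
92 26 stay-
    [-18.1   1.  123.7  26.5  67.2  48.9]
92 26 stayup
    [ -27.    -1.3  115.5   22.9   79.9 -133.9]
92 26 stayup-
    [-27.   -1.3 115.5  22.9  79.9  46.1]
92 26 vial
    [-21.4  20.  101.9  25.2  70.8 135.7]
92 26 tray
    [-50.3  22.7  96.3  15.7  82.3 112.8]
100.87 35 handle
    [ -28.4   31.6   84.1   26.4   88.3 -135.7]
100.87 35 handle-
    [-28.4  31.6  84.1  26.4  88.3  44.3]
100.87 35 up
    [ -18.    13.1   89.6   30.3   95.1 -121. ]
100.87 35 up-
    [-18.   13.1  89.6  30.3  95.1  59. ]
100.87 35 stay
    [ -20.8    7.1  119.9   30.3   75.4 -135.3]
100.87 35 stay-
    [-20.8   7.1 119.9  30.3  75.4  44.7]
100.87 35 stayup
    [ -28.9    4.8  111.6   26.2   87.9 -136.5]
100.87 35 stayup-
    [-28.9   4.8 111.6  26.2  87.9  43.5]
100.87 35 vial
    [-23.3  25.4  97.2  28.8  80.2 135. ]
100.87 35 tray
    [-50.5  28.8  90.4  16.   92.3 114.8]
```

```bash
python3 w2t.py 0.005 .06 -.005;python3 w2t.py 0 -.03 .028; python3 w2t.py 0 0 .04
```

```text
F [ 0.4353 -0.3722 -0.5428] tool cm [1.7923 4.8759 3.0844]
F [ 0.4353 -0.3722 -0.5428] tool cm [-0.6951 -1.3008 -3.8294]
F [ 0.4353 -0.3722 -0.5428] tool cm [ 0.6707  1.6181 -3.5961]
```

Call:
drive_tool(series=[1,0.9,2.4,1.5,0,1,0.9,2.4,1.5,0,1,0.5,1.2,0.8,0,1,0,0,0,0,1,0,0,0,0])

```text
clock: 5.15
position: [-0.0612, 0.1499, 1.0241]
ee_rot: [154.8, -10.0, 162.1]
ft_force: [-0.3, -0.5, 0.3]
width: 1.001
```

```bash
python3 st.py; python3 w2t.py 0.01 0 0;python3 w2t.py 0 -.03 .028; python3 w2t.py 0 0 .04
```

```text
5.15 J [ 96.08  -5.44   7.68  -3.46 150.82  22.75] P [-0.0612  0.1499  1.0241] rpy [154.83  -9.96 162.14] F [-0.3 -0.5  0.3] w 1.001
tilt 26.95 az 92.4 J235 153.06
F [-0.2875 -0.4626  0.3265] tool cm [-0.9375  0.3476 -0.0187]
F [-0.2875 -0.4626  0.3265] tool cm [-0.4215 -1.344  -3.8544]
F [-0.2875 -0.4626  0.3265] tool cm [ 0.6922  1.6754 -3.5657]
```

Call:
drive_tool(series=[1,0.5,0.9,-3.8,0,1,0.5,0.9,-3.8,0,1,0.5,0.9,-3.8,0,1,0.5,0.9,-3.8,0,1,0.5,0.9,-3.8,0])

```text
clock: 5.57
position: [-0.0583, 0.1036, 1.0361]
ee_rot: [151.7, -11.4, 162.2]
ft_force: [0.7, 0.1, 0.2]
width: 1.003
```

```bash
python3 st.py; python3 w2t.py 0.01 0 0;python3 w2t.py 0 -.03 .028; python3 w2t.py 0 0 .04
```

```text
5.5667 J [ 91.59  -5.4    1.44   0.8  153.59  23.08] P [-0.0583  0.1036  1.0361] rpy [151.65 -11.38 162.21] F [0.7 0.1 0.2] w 1.003
tilt 30.37 az 92.3 J235 149.63
F [0.7278 0.1421 0.1665] tool cm [-0.9334  0.3581 -0.0202]
F [0.7278 0.1421 0.1665] tool cm [-0.3465 -1.1248 -3.9313]
F [0.7278 0.1421 0.1665] tool cm [ 0.7891  1.8619 -3.4512]
```

Call:
drive_tool(series=[1,-0.3,-1.0,-3.9,0,1,-0.3,-1.0,-3.9,0,1,-0.3,-1.0,-3.9,0,1,-0.3,-1.0,-3.9,0,1,-0.3,-1.0,-3.9,0])

```text
clock: 5.98
position: [-0.0346, -0.0062, 1.0426]
ee_rot: [145.0, -14.7, 163.7]
ft_force: [0.1, -0.9, -0.2]
width: 1.005
```

```bash
python3 st.py; python3 w2t.py 0.01 0 0;python3 w2t.py 0 0.04 0; python3 w2t.py 0.0 0.0 -.04
```

```text
5.9833 J [ 99.6  -12.7    1.44  -8.18 153.58  21.99] P [-0.0346 -0.0062  1.0426] rpy [145.01 -14.71 163.71] F [ 0.1 -0.9 -0.2] w 1.005
tilt 37.59 az 93.6 J235 142.33
F [ 0.141  -0.8798 -0.2358] tool cm [-0.9284  0.3695 -0.0388]
F [ 0.141  -0.8798 -0.2358] tool cm [1.0851 2.9821 2.4351]
F [ 0.141  -0.8798 -0.2358] tool cm [-1.0156 -2.2186  3.1696]
```

```bash
python3 - <<'E'
from ik import *
q=np.array([99.6,-12.7,1.44,-8.18,153.58,22])
R0=fk(q,p)[1]
pts=[np.array(a) for a in ([-.035,-.006,1.04],[-.04,.25,1.0],[.2,.38,.75],[.45,.1,.55],[.62,-.26,.3])]
for a,b in zip(pts,pts[1:]):
    for s in np.linspace(0,1,7)[1:]:
        r=ik(a+(b-a)*s,R0,q0=q); print((a+(b-a)*s).round(3),r[0].round(1) if r else None); q=r[0] if r else q
E
```

```text
[-0.036  0.037  1.033] [102.1 -19.2  16.7  -9.  144.9  24. ]
[-0.037  0.079  1.027] [107.4 -20.3  22.9 -13.  139.9  25.6]
[-0.038  0.122  1.02 ] [125.2 -19.7  27.2 -27.3 135.9  30.2]
[-0.038  0.165  1.013] None
[-0.039  0.207  1.007] None
[-0.04  0.25  1.  ] [ 68.  -18.9  34.2  19.6 128.3  16.3]
[0.    0.272 0.958] [ 48.6 -24.4  46.   32.  125.4   6. ]
[0.04  0.293 0.917] [ 41.  -27.4  55.1  34.9 122.   -1.2]
[0.08  0.315 0.875] [ 37.4 -28.9  62.5  35.2 118.2  -6.9]
[0.12  0.337 0.833] [ 35.3 -29.4  68.7  34.7 114.2 -11.6]
[0.16  0.358 0.792] [ 34.1 -29.1  73.9  34.1 110.1 -15.8]
[0.2  0.38 0.75] [ 33.2 -27.9  78.3  33.5 105.9 -19.6]
[0.242 0.333 0.717] [ 21.2 -29.8  83.1  38.  109.  -29.4]
[0.283 0.287 0.683] [ 10.4 -30.1  86.9  40.8 111.9 -39. ]
[0.325 0.24  0.65 ] [  1.5 -28.8  89.6  41.9 114.  -48.1]
[0.367 0.193 0.617] [ -5.8 -26.2  91.4  41.6 115.1 -56.6]
[0.408 0.147 0.583] [-11.6 -22.4  92.   40.6 115.2 -64.3]
[0.45 0.1  0.55] [-16.2 -17.6  91.7  39.1 114.6 -71.1]
[0.478 0.04  0.508] [-21.8 -13.3  92.2  37.2 114.2 -79.1]
[ 0.507 -0.02   0.467] [-26.4  -7.9  91.4  35.  113.2 -86.2]
[ 0.535 -0.08   0.425] [-30.4  -1.6  89.4  33.  111.8 -92.2]
[ 0.563 -0.14   0.383] [-33.6   5.4  86.1  31.2 110.4 -97.3]
[ 0.592 -0.2    0.342] [ -36.4   13.    81.5   29.6  109.2 -101.5]
[ 0.62 -0.26  0.3 ] [ -38.7   21.1   75.7   28.4  108.4 -104.8]
```

Call:
drive_tool(series=[1,1.6,1.3,1.8,0,1,1.6,1.3,1.8,0,1,1.1,2.6,2.9,0,1,1.1,2.6,2.9,0,1,1.1,2.6,2.9,0])

```text
clock: 6.4
position: [-0.0548, 0.1178, 1.036]
ee_rot: [140.5, -16.6, 164.8]
ft_force: [2.2, -0.3, 0.7]
width: 1.001
```

```bash
python3 st.py; python3 w2t.py 0.01 0 0;python3 w2t.py 0 0.04 0; python3 w2t.py 0.0 0.0 -.04
```

```text
6.4 J [ 99.21 -21.3   26.1   -4.91 132.92  25.68] P [-0.0548  0.1178  1.036 ] rpy [140.5  -16.57 164.78] F [ 2.2 -0.3  0.7] w 1.001
tilt 42.3 az 93.9 J235 137.72
F [ 2.2344 -0.2992  0.6622] tool cm [-0.9248  0.3777 -0.0453]
F [ 2.2344 -0.2992  0.6622] tool cm [1.0067 2.7877 2.6861]
F [ 2.2344 -0.2992  0.6622] tool cm [-1.1409 -2.4385  2.9584]
```

Call:
drive_tool(series=[1,0.5,1.9,3.3,0,1,0.5,1.9,3.3,0,1,0.2,1.2,3.6,0,1,-0.3,1.0,3.7,0,1,-0.8,1.0,3.7,0])

```text
clock: 6.82
position: [-0.0647, 0.1989, 0.9946]
ee_rot: [141.1, -15.3, 165.3]
ft_force: [-0.5, -0.0, -1.0]
width: 0.998
```

```bash
python3 st.py; python3 w2t.py 0.01 0 0;python3 w2t.py 0 0.04 0; python3 w2t.py 0.0 0.0 -.04
```

```text
6.8167 J [ 85.15 -25.49  40.16   6.57 124.09  21.06] P [-0.0647  0.1989  0.9946] rpy [141.1  -15.32 165.26] F [-0.5 -0.  -1. ] w 0.998
tilt 41.36 az 93.4 J235 138.76
F [-0.4942 -0.0458 -0.9849] tool cm [-0.9327  0.3585 -0.0392]
F [-0.4942 -0.0458 -0.9849] tool cm [0.9814 2.8419 2.6383]
F [-0.4942 -0.0458 -0.9849] tool cm [-1.0571 -2.4223  3.0025]
```

```bash
cat > plan.py <<'E'
# usage: plan.py claw spin_per_row nrows dx dy dz(world total, m)  [tx ty tz mode 'abs']
import sys
from h import *
from workcell import manip
from scipy.spatial.transform import Rotation as Ro
a=sys.argv; claw=float(a[1]); spin=float(a[2]); n=int(a[3]); d=np.array(list(map(float,a[4:7])))
s=manip.get_state(); R=Ro.from_euler('xyz',s['ee_rot'],degrees=True).as_matrix()
if len(a)>7: d=d-s['position']
step=d/n; print('step mm',np.linalg.norm(step)*1000, 'd',d)
out=[]
for k in range(n):
    Rk=R@Ro.from_euler('z',spin*k,degrees=True).as_matrix(); v=Rk.T@step*100
    out+=[claw,round(v[0],2),round(v[1],2),round(v[2],2),spin]
print(out)
E
python3 plan.py 0 -7 10 .2 .37 .75 abs
```

```text
step mm 39.90102577379838 d [ 0.2647  0.1711 -0.2446]
[0.0, np.float64(-2.7), np.float64(0.68), np.float64(2.86), -7.0, 0.0, np.float64(-2.76), np.float64(0.35), np.float64(2.86), -7.0, 0.0, np.float64(-2.78), np.float64(0.01), np.float64(2.86), -7.0, 0.0, np.float64(-2.76), np.float64(-0.33), np.float64(2.86), -7.0, 0.0, np.float64(-2.7), np.float64(-0.66), np.float64(2.86), -7.0, 0.0, np.float64(-2.6), np.float64(-0.99), np.float64(2.86), -7.0, 0.0, np.float64(-2.46), np.float64(-1.3), np.float64(2.86), -7.0, 0.0, np.float64(-2.28), np.float64(-1.59), np.float64(2.86), -7.0, 0.0, np.float64(-2.07), np.float64(-1.85), np.float64(2.86), -7.0, 0.0, np.float64(-1.83), np.float64(-2.09), np.float64(2.86), -7.0]
```

Call:
drive_tool(series=[-0.37,-2.7,0.7,2.9,-7,-0.37,-2.8,0.3,2.9,-7,-0.37,-2.8,0,2.9,-7,-0.37,-2.8,-0.3,2.9,-7,-0.37,-2.7,-0.7,2.9,-7])

```text
clock: 7.23
position: [-0.044, 0.2217, 0.9491]
ee_rot: [141.6, -7.5, 172.4]
ft_force: [-1.0, 0.6, 0.5]
width: 0.707
```

```bash
sed -i 's/round(v\[\(.\)\],2)/float(round(v[\1],1))/g' plan.py; python3 st.py;python3 plan.py -0.37 -7 10 .3 .34 .68 abs
```

```text
7.2333 J [ 41.67 -31.74  50.22  37.54 127.49  -5.84] P [-0.044   0.2217  0.9491] rpy [141.57  -7.53 172.41] F [-1.   0.6  0.5] w 0.707
tilt 39.04 az 91.8 J235 145.97
step mm 45.25116939463943 d [ 0.344   0.1183 -0.2691]
[-0.37, -3.6, -0.1, 2.8, -7.0, -0.37, -3.5, -0.6, 2.8, -7.0, -0.37, -3.4, -1.0, 2.8, -7.0, -0.37, -3.3, -1.4, 2.8, -7.0, -0.37, -3.1, -1.8, 2.8, -7.0, -0.37, -2.9, -2.1, 2.8, -7.0, -0.37, -2.6, -2.5, 2.8, -7.0, -0.37, -2.3, -2.8, 2.8, -7.0, -0.37, -1.9, -3.0, 2.8, -7.0, -0.37, -1.5, -3.2, 2.8, -7.0]
```

Call:
drive_tool(series=[-0.37,-3.2,-0.1,2.5,-7,-0.37,-3.1,-0.5,2.5,-7,-0.37,-3.0,-0.9,2.5,-7,-0.37,-2.9,-1.3,2.5,-7,-0.37,-2.8,-1.6,2.5,-7])

```text
clock: 7.65
position: [0.0205, 0.2357, 0.8744]
ee_rot: [142.4, 4.5, -173.9]
ft_force: [0.9, -0.4, 0.1]
width: 0.362
```

```bash
python3 st.py;python3 plan.py -0.37 -7 10 .42 .12 .56 abs
```

```text
7.65 J [  6.92 -38.86  65.38  55.61 132.44 -44.33] P [0.0205 0.2357 0.8744] rpy [ 142.41    4.53 -173.93] F [ 0.9 -0.4  0.1] w 0.362
tilt 37.82 az 90.2 J235 158.95
step mm 52.138166715058325 d [ 0.3995 -0.1157 -0.3144]
[-0.37, -3.6, -3.3, 1.8, -7.0, -0.37, -3.2, -3.8, 1.8, -7.0, -0.37, -2.7, -4.1, 1.8, -7.0, -0.37, -2.2, -4.4, 1.8, -7.0, -0.37, -1.6, -4.6, 1.8, -7.0, -0.37, -1.0, -4.8, 1.8, -7.0, -0.37, -0.4, -4.9, 1.8, -7.0, -0.37, 0.2, -4.9, 1.8, -7.0, -0.37, 0.8, -4.8, 1.8, -7.0, -0.37, 1.3, -4.7, 1.8, -7.0]
```

Call:
drive_tool(series=[-0.37,-2.9,-2.6,1.5,-7,-0.37,-2.6,-3.0,1.5,-7,-0.37,-2.2,-3.3,1.5,-7,-0.37,-1.8,-3.5,1.5,-7,-0.37,-1.3,-3.7,1.5,-7])

```text
clock: 8.07
position: [0.1309, 0.1981, 0.7698]
ee_rot: [148.3, 20.4, -151.2]
ft_force: [0.2, 1.3, 0.2]
width: 0.318
```

```bash
python3 st.py;python3 plan.py -0.37 -7 10 .48 -.02 .48 abs
```

```text
8.0667 J [-14.51 -42.29  81.94  55.84 134.97 -96.35] P [0.1309 0.1981 0.7698] rpy [ 148.3    20.36 -151.19] F [0.2 1.3 0.2] w 0.318
tilt 37.09 az 89.4 J235 174.63
step mm 50.34001251722619 d [ 0.3491 -0.2181 -0.2898]
[-0.37, -0.9, -4.9, 1.0, -7.0, -0.37, -0.3, -4.9, 1.0, -7.0, -0.37, 0.3, -4.9, 1.0, -7.0, -0.37, 0.9, -4.8, 1.0, -7.0, -0.37, 1.5, -4.7, 1.0, -7.0, -0.37, 2.1, -4.5, 1.0, -7.0, -0.37, 2.6, -4.2, 1.0, -7.0, -0.37, 3.1, -3.8, 1.0, -7.0, -0.37, 3.5, -3.4, 1.0, -7.0, -0.37, 3.9, -3.0, 1.0, -7.0]
```

```bash
cat > go.py <<'E'
# go.py claw n  gx gy gz(grasp pt, block mm) back_mm xdir(by,-by,-bx) [maxspin]  : plan n rows to put grasp pt at target, backed off along tool z
import sys
from ik import *
from workcell import manip
def main(claw,n,g,back,xd,show=True,world=False):
    s=manip.get_state(); R=Ro.from_euler('xyz',s['ee_rot'],degrees=True).as_matrix(); z=R[:,2]
    x={'by':by,'-by':-by,'-bx':-bx,'bx':bx}.get(xd)
    spin=0
    if x is not None:
        xp=x-z*(x@z); xp/=np.linalg.norm(xp); spin=np.degrees(np.arctan2(xp@R[:,1],xp@R[:,0]))
    t=(np.array(g)/1000 if world else W(g))+z*(.0188-back/1000)
    d=t-s['position']; print('spin left',spin.round(1) if x is not None else '', 'dist',np.linalg.norm(d).round(4),'d world',d,'d block mm',(np.array([d@bx,d@by,d[2]])*1000).round(1))
    Rf=R@Rm('z',spin); r=ik(t,Rf,q0=s['joints']); print('ik',r[0].round(1) if r else None)
    sp=np.clip(spin/n,-7.1,7.1); out=[]
    for k in range(n):
        v=(R@Rm('z',sp*k)).T@(d/n)*100; out.append([claw]+[float(round(q,2)) for q in v]+[float(round(sp,1))])
    for o in out: print(o)
if __name__=="__main__":
    a=sys.argv; main(float(a[1]),int(a[2]),list(map(float,a[3:6])),float(a[6]),a[7],world=len(a)>8)
E
python3 go.py -0.37 15 -120 0 80 120 by
```

```text
spin left 26.1 dist 0.9197 d world [ 0.5428 -0.4245 -0.6091] d block mm [-519.3 -453.  -609.1]
ik [ -34.8   27.8   80.1   30.    94.4 -137.1]
[-0.37, -0.28, -5.92, 1.55, 1.7]
[-0.37, -0.46, -5.91, 1.55, 1.7]
[-0.37, -0.64, -5.9, 1.55, 1.7]
[-0.37, -0.82, -5.87, 1.55, 1.7]
[-0.37, -1.0, -5.85, 1.55, 1.7]
[-0.37, -1.17, -5.81, 1.55, 1.7]
[-0.37, -1.35, -5.78, 1.55, 1.7]
[-0.37, -1.52, -5.73, 1.55, 1.7]
[-0.37, -1.7, -5.68, 1.55, 1.7]
[-0.37, -1.87, -5.63, 1.55, 1.7]
[-0.37, -2.04, -5.57, 1.55, 1.7]
[-0.37, -2.2, -5.51, 1.55, 1.7]
[-0.37, -2.37, -5.44, 1.55, 1.7]
[-0.37, -2.53, -5.36, 1.55, 1.7]
[-0.37, -2.7, -5.28, 1.55, 1.7]
```

Call:
drive_tool(series=[-0.37,-0.2,-3.9,1,3,-0.37,-0.4,-3.9,1,3,-0.37,-0.6,-3.9,1,3,-0.37,-0.8,-3.9,1,3,-0.37,-1.0,-3.8,1,3])

```text
clock: 8.48
position: [0.2476, 0.101, 0.6333]
ee_rot: [145.9, 12.4, -164.2]
ft_force: [0.3, 0.1, 0.6]
width: 0.317
```

```bash
python3 st.py; python3 go.py -0.37 10 -120 0 80 120 by
```

```text
8.4833 J [ -28.57  -39.9    96.8    44.62  131.58 -110.17] P [0.2476 0.101  0.6333] rpy [ 145.87   12.41 -164.2 ] F [0.3 0.1 0.6] w 0.317
tilt 36.06 az 88.2 J235 188.49
spin left 11.1 dist 0.7135 d world [ 0.4249 -0.3259 -0.4715] d block mm [-400.2 -355.8 -471.5]
ik [ -34.7   26.8   81.1   29.7   93.2 -137.2]
[-0.37, -2.11, -6.52, 1.97, 1.1]
[-0.37, -2.24, -6.48, 1.97, 1.1]
[-0.37, -2.36, -6.44, 1.97, 1.1]
[-0.37, -2.49, -6.39, 1.97, 1.1]
[-0.37, -2.61, -6.34, 1.97, 1.1]
[-0.37, -2.74, -6.29, 1.97, 1.1]
[-0.37, -2.86, -6.23, 1.97, 1.1]
[-0.37, -2.98, -6.18, 1.97, 1.1]
[-0.37, -3.1, -6.12, 1.97, 1.1]
[-0.37, -3.21, -6.06, 1.97, 1.1]
```

Call:
drive_tool(series=[-0.37,-1.3,-3.8,1.1,1,-0.37,-1.3,-3.8,1.1,1,-0.37,-1.4,-3.8,1.1,1,-0.37,-1.5,-3.7,1.1,1,-0.37,-1.6,-3.7,1.1,1])

```text
clock: 8.9
position: [0.371, 0.0031, 0.4971]
ee_rot: [146.3, 9.6, -168.3]
ft_force: [0.8, 0.0, 0.4]
width: 0.317
```

Call:
drive_tool(series=[-0.37,-1.6,-3.7,1.1,1,-0.37,-1.6,-3.7,1.1,1,-0.37,-1.7,-3.6,1.1,1,-0.37,-1.8,-3.6,1.1,1,-0.37,-1.9,-3.5,1.1,1])

```text
clock: 9.32
position: [0.497, -0.0971, 0.3645]
ee_rot: [146.9, 6.8, -172.0]
ft_force: [-0.6, 0.7, 0.4]
width: 0.314
```

```bash
python3 st.py; python3 go.py -0.37 10 -120 0 80 120 by
```

```text
9.3167 J [ -33.38   -7.52   99.55   29.43  104.87 -129.95] P [ 0.497  -0.0971  0.3645] rpy [ 146.93    6.77 -172.04] F [-0.6  0.7  0.4] w 0.314
tilt 33.68 az 87.7 J235 196.9
spin left 1.3 dist 0.2937 d world [ 0.1751 -0.1243 -0.2003] d block mm [-155.1 -148.5 -200.3]
ik [ -33.9   25.4   82.1   28.2   91.6 -136.7]
[-0.37, -1.32, -2.42, 1.02, 0.1]
[-0.37, -1.32, -2.42, 1.02, 0.1]
[-0.37, -1.33, -2.42, 1.02, 0.1]
[-0.37, -1.33, -2.41, 1.02, 0.1]
[-0.37, -1.34, -2.41, 1.02, 0.1]
[-0.37, -1.34, -2.41, 1.02, 0.1]
[-0.37, -1.35, -2.4, 1.02, 0.1]
[-0.37, -1.35, -2.4, 1.02, 0.1]
[-0.37, -1.36, -2.4, 1.02, 0.1]
[-0.37, -1.36, -2.39, 1.02, 0.1]
```

Call:
drive_tool(series=[-0.37,-1.8,-3.4,1.4,0,-0.37,-1.8,-3.4,1.4,0,-0.37,-1.8,-3.3,1.4,0,-0.37,-1.8,-3.3,1.4,0,-0.37,-1.8,-3.3,1.4,0])

```text
clock: 9.73
position: [0.6222, -0.1851, 0.2253]
ee_rot: [148.0, 6.8, -171.2]
ft_force: [0.2, -0.6, -0.1]
width: 0.315
```

```bash
python3 st.py; python3 go.py -0.37 5 -120 0 80 100 by
```

```text
9.7333 J [ -33.39   15.17   88.72   27.43   94.04 -136.52] P [ 0.6222 -0.1851  0.2253] rpy [ 148.05    6.77 -171.24] F [ 0.2 -0.6 -0.1] w 0.315
tilt 32.59 az 88.0 J235 197.93
spin left 1.8 dist 0.0952 d world [ 0.0507 -0.024  -0.0769] d block mm [-33.1 -45.3 -76.9]
ik [ -32.8   25.2   83.6   27.5   89.4 -136.5]
[-0.37, -0.74, -1.4, 1.06, 0.4]
[-0.37, -0.75, -1.39, 1.06, 0.4]
[-0.37, -0.76, -1.39, 1.06, 0.4]
[-0.37, -0.77, -1.39, 1.06, 0.4]
[-0.37, -0.78, -1.38, 1.06, 0.4]
```

Call:
drive_tool(series=[-0.37,-1.0,-1.9,1.4,0.5,-0.37,-1.0,-1.9,1.4,0.5,-0.37,-0.9,-1.6,1.2,0.5,-0.37,-0.5,-0.9,0.7,0.3,-0.37,0,0,0,0])

```text
clock: 10.15
position: [0.6707, -0.2068, 0.1469]
ee_rot: [148.4, 5.1, -172.1]
ft_force: [-0.3, -0.1, -0.5]
width: 0.314
```

```bash
python3 st.py; python3 go.py -0.37 5 -120 0 80 0 by; python3 - <<'E'
from h import *
for n in ('wrist','scene'): snap(n,'1')
E
```

```text
10.15 J [ -32.4    25.16   83.66   26.67   89.52 -136.36] P [ 0.6707 -0.2068  0.1469] rpy [ 148.42    5.15 -172.1 ] F [-0.3 -0.1 -0.5] w 0.314
tilt 31.95 az 89.6 J235 198.34
spin left 0.2 dist 0.0976 d world [ 0.0037  0.0514 -0.0829] d block mm [ 49.8 -13.3 -82.9]
ik [ -28.9   27.6   88.9   28.1   81.2 -136.9]
[-0.37, -0.06, -0.02, 1.95, 0.0]
[-0.37, -0.06, -0.02, 1.95, 0.0]
[-0.37, -0.06, -0.02, 1.95, 0.0]
[-0.37, -0.06, -0.02, 1.95, 0.0]
[-0.37, -0.06, -0.02, 1.95, 0.0]
```

View pics/wrist1.png

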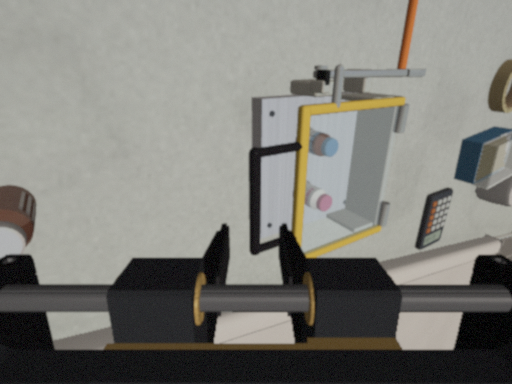

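View pics/scene1.png

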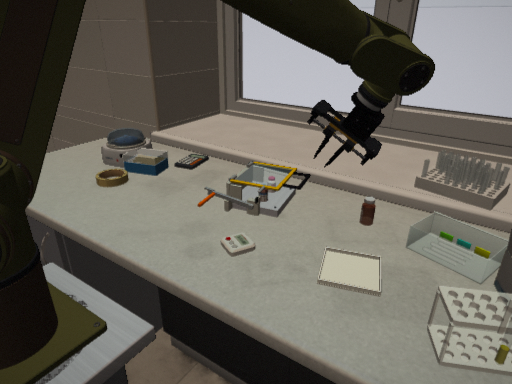

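```bash
python3 - <<'E'
from fit import *
Wr=load('pics/wrist1.npz')
o2=[(Wr,(300,107),(-75,80,82)),(Wr,(406,98),(65,80,82)),(Wr,(250,149.5),(-125,46,80)),(Wr,(249,253),(-125,-46,80)),(Wr,(254,202),(-120,0,80)),(Wr,(320,146),(-15,32,62)) if 0 else (Wr,(333,146),(-15,32,62)),(Wr,(326,202),(-15,-32,62))]
r=least_squares(res,[.65,-.06,1.6],loss='soft_l1')
for o in o2: print(o[2],(proj(o[0][1],o[0][2],o[0][3],W(r.x,o[2]))-o[1]).round(1))
obs+=o2+o2
r2=least_squares(res,r.x,loss='soft_l1'); print(r.x,r2.x,np.degrees(r2.x[2])); print(r2.fun.reshape(-1,2).round(1).tolist())
E
```

```text
(-75, 80, 82) [ 2.  -2.8]
(65, 80, 82) [ 0.5 -2.4]
(-125, 46, 80) [-1.4  2.7]
(-125, -46, 80) [ 0.  -2.8]
(-120, 0, 80) [-0.1  1.3]
(-15, 32, 62) [-1.2  0.4]
(-15, -32, 62) [-0.1  0.7]
[ 0.6517 -0.0475  1.7606] [ 0.652  -0.0473  1.7547] 100.53408986322766
[[-0.4, -0.2], [-0.4, 0.4], [-0.4, -0.3], [0.6, 1.1], [-0.1, -1.4], [-0.8, -0.6], [-1.3, -0.1], [-0.7, 0.0], [0.5, 0.3], [0.2, 0.4], [-0.8, 0.8], [0.4, 0.3], [1.2, 0.1], [2.6, -3.0], [0.7, -1.7], [-0.9, 2.1], [-0.1, -3.1], [0.0, 0.9], [-1.0, 0.6], [-0.1, 0.9], [2.6, -3.0], [0.7, -1.7], [-0.9, 2.1], [-0.1, -3.1], [0.0, 0.9], [-1.0, 0.6], [-0.1, 0.9]]
```

Call:
drive_tool(series=[-0.37,0,0,2.0,0,-0.37,-0.1,0,2.0,0,-0.37,-0.1,0,2.0,0,-0.37,-0.1,0,1.5,0,-0.37,0,0,0,0])

```text
clock: 10.67
position: [0.6772, -0.1664, 0.097]
ee_rot: [149.3, 6.0, -171.7]
ft_force: [0.3, -0.6, 0.1]
width: 0.314
```

```bash
python3 st.py; python3 go.py -0.37 5 -120 0 80 0 by
```

```text
10.6667 J [ -29.42   25.75   87.78   27.54   83.02 -136.81] P [ 0.6772 -0.1664  0.097 ] rpy [ 149.34    6.05 -171.72] F [ 0.3 -0.6  0.1] w 0.314
tilt 31.19 az 88.2 J235 196.56
spin left 0.9 dist 0.0349 d world [-0.0025  0.0108 -0.0331] d block mm [ 11.1   0.5 -33.1]
ik [ -28.8   27.    89.6   27.9   80.1 -136.9]
[-0.37, 0.09, -0.15, 0.68, 0.2]
[-0.37, 0.09, -0.15, 0.68, 0.2]
[-0.37, 0.09, -0.15, 0.68, 0.2]
[-0.37, 0.09, -0.15, 0.68, 0.2]
[-0.37, 0.09, -0.15, 0.68, 0.2]
```

Call:
drive_tool(series=[-0.37,0.2,-0.8,0,0.9,-0.37,0.2,-0.3,1.1,0,-0.37,0,0,1.4,0,-0.37,0,0,1.2,0,-0.37,0,0,0.4,0])

```text
clock: 11.08
position: [0.6782, -0.1572, 0.0596]
ee_rot: [149.7, 6.0, -172.6]
ft_force: [0.0, -0.2, -0.3]
width: 0.317
```

```bash
python3 st.py; python3 go.py -0.37 5 -120 0 80 0 by
```

```text
11.0833 J [ -28.74   27.37   89.45   27.97   79.24 -137.08] P [ 0.6782 -0.1572  0.0596] rpy [ 149.69    6.01 -172.55] F [ 0.  -0.2 -0.3] w 0.317
tilt 30.85 az 87.3 J235 196.07
spin left 0.1 dist 0.0057 d world [-0.0034  0.0015  0.0043] d block mm [2.1 3.1 4.3]
ik [ -28.8   26.7   89.9   27.9   79.4 -136.9]
[-0.37, 0.05, 0.08, -0.06, 0.0]
[-0.37, 0.05, 0.08, -0.06, 0.0]
[-0.37, 0.05, 0.08, -0.06, 0.0]
[-0.37, 0.06, 0.08, -0.06, 0.0]
[-0.37, 0.06, 0.08, -0.06, 0.0]
```

Call:
drive_tool(series=[-1,0.2,0.3,-0.2,0,-1,0,0,0,0,-1,0,0,0,0,-1,0,0,0,0,-1,0,0,0,0])

```text
clock: 11.5
position: [0.6739, -0.1527, 0.0616]
ee_rot: [149.3, 5.8, -172.5]
ft_force: [0.0, -2.8, -2.8]
width: 0.099
```

```bash
python3 st.py; cat > arc.py <<'E'
# arc.py claw th0 th1 n : plan rows moving grasp along the flap handle arc from current pose
import sys
from ik import *
from workcell import manip
a=sys.argv; claw,t0,t1,n=float(a[1]),float(a[2]),float(a[3]),int(a[4])
s=manip.get_state(); R=Ro.from_euler('xyz',s['ee_rot'],degrees=True).as_matrix(); g=s['position']-R[:,2]*.0188
h=W((65,0,80)); v=g-h; print('now th',np.arctan2(v[2],-(v@bx)),'rad',np.hypot(v[2],v@bx),'y',v@by)
H=lambda t: np.array([-np.cos(t)*.185,0,np.sin(t)*.185])
for k in range(n):
    ta=t0+(t1-t0)*k/n; tb=t0+(t1-t0)*(k+1)/n; d=H(tb)-H(ta); w=bx*d[0]+ez*d[2]; print([claw]+[float(round(q,2)) for q in R.T@w*100]+[0])
E
python3 arc.py -1 0 1.45 45
```

```text
11.5 J [ -28.64   26.9    89.99   28.12   79.6  -137.02] P [ 0.6739 -0.1527  0.0616] rpy [ 149.28    5.79 -172.46] F [ 0.  -2.8 -2.8] w 0.099
tilt 31.2 az 87.9 J235 196.5
now th -0.012483195120863108 rad 0.1819957316755672 y 0.00018369345825184784
[-1.0, -0.06, 0.31, -0.5, 0]
[-1.0, -0.06, 0.33, -0.49, 0]
[-1.0, -0.06, 0.34, -0.48, 0]
[-1.0, -0.06, 0.36, -0.47, 0]
[-1.0, -0.05, 0.37, -0.46, 0]
[-1.0, -0.05, 0.39, -0.45, 0]
[-1.0, -0.05, 0.4, -0.44, 0]
[-1.0, -0.05, 0.42, -0.42, 0]
[-1.0, -0.05, 0.43, -0.41, 0]
[-1.0, -0.05, 0.44, -0.4, 0]
[-1.0, -0.05, 0.46, -0.38, 0]
[-1.0, -0.04, 0.47, -0.37, 0]
[-1.0, -0.04, 0.48, -0.35, 0]
[-1.0, -0.04, 0.49, -0.34, 0]
[-1.0, -0.04, 0.5, -0.32, 0]
[-1.0, -0.04, 0.51, -0.3, 0]
[-1.0, -0.03, 0.52, -0.29, 0]
[-1.0, -0.03, 0.53, -0.27, 0]
[-1.0, -0.03, 0.54, -0.25, 0]
[-1.0, -0.03, 0.55, -0.24, 0]
[-1.0, -0.03, 0.55, -0.22, 0]
[-1.0, -0.02, 0.56, -0.2, 0]
[-1.0, -0.02, 0.57, -0.18, 0]
[-1.0, -0.02, 0.57, -0.16, 0]
[-1.0, -0.02, 0.58, -0.15, 0]
[-1.0, -0.02, 0.58, -0.13, 0]
[-1.0, -0.01, 0.59, -0.11, 0]
[-1.0, -0.01, 0.59, -0.09, 0]
[-1.0, -0.01, 0.59, -0.07, 0]
[-1.0, -0.01, 0.59, -0.05, 0]
[-1.0, -0.0, 0.6, -0.03, 0]
[-1.0, -0.0, 0.6, -0.01, 0]
[-1.0, -0.0, 0.6, 0.01, 0]
[-1.0, 0.0, 0.6, 0.02, 0]
[-1.0, 0.0, 0.59, 0.04, 0]
[-1.0, 0.01, 0.59, 0.06, 0]
[-1.0, 0.01, 0.59, 0.08, 0]
[-1.0, 0.01, 0.59, 0.1, 0]
[-1.0, 0.01, 0.58, 0.12, 0]
[-1.0, 0.02, 0.58, 0.14, 0]
[-1.0, 0.02, 0.57, 0.16, 0]
[-1.0, 0.02, 0.57, 0.17, 0]
[-1.0, 0.02, 0.56, 0.19, 0]
[-1.0, 0.02, 0.56, 0.21, 0]
[-1.0, 0.03, 0.55, 0.23, 0]
```

Call:
drive_tool(series=[-1,-0.1,0.3,-0.5,0,-1,-0.1,0.33,-0.5,0,-1,-0.1,0.35,-0.5,0,-1,-0.05,0.35,-0.5,0,-1,-0.05,0.4,-0.5,0])

```text
clock: 11.92
position: [0.6736, -0.1515, 0.0864]
ee_rot: [149.6, 5.6, -172.6]
ft_force: [4.9, -0.0, -10.2]
width: 0.095
```

```bash
python3 st.py; python3 arc.py -1 0 1.45 45 | head -1
```

```text
11.9167 J [ -28.46   25.15   89.63   27.68   81.23 -135.55] P [ 0.6736 -0.1515  0.0864] rpy [ 149.6     5.56 -172.63] F [  4.9  -0.  -10.2] w 0.095
tilt 30.85 az 88.0 J235 196.01
now th 0.12430289836899827 rad 0.18206335789876965 y 0.0002690416078461123
```

```bash
python3 arc.py -1 0.125 .485 10
```

```text
now th 0.12430289836899827 rad 0.18206335789876965 y 0.0002690416078461123
[-1.0, -0.06, 0.41, -0.52, 0]
[-1.0, -0.06, 0.43, -0.5, 0]
[-1.0, -0.05, 0.45, -0.49, 0]
[-1.0, -0.05, 0.47, -0.47, 0]
[-1.0, -0.05, 0.48, -0.45, 0]
[-1.0, -0.05, 0.5, -0.44, 0]
[-1.0, -0.05, 0.52, -0.42, 0]
[-1.0, -0.04, 0.53, -0.4, 0]
[-1.0, -0.04, 0.55, -0.38, 0]
[-1.0, -0.04, 0.56, -0.36, 0]
```

Call:
drive_tool(series=[-1,-0.06,0.43,-0.53,0,-1,-0.06,0.44,-0.52,0,-1,-0.06,0.46,-0.5,0,-1,-0.06,0.48,-0.48,0,-1,-0.06,0.5,-0.46,0])

```text
clock: 12.33
position: [0.6722, -0.1445, 0.1203]
ee_rot: [149.8, 5.5, -172.7]
ft_force: [4.7, -1.1, -12.6]
width: 0.098
```

Call:
drive_tool(series=[-1,-0.05,0.52,-0.45,0,-1,-0.05,0.53,-0.43,0,-1,-0.05,0.54,-0.41,0,-1,-0.05,0.55,-0.39,0,-1,-0.05,0.57,-0.37,0])

```text
clock: 12.75
position: [0.6696, -0.1309, 0.1539]
ee_rot: [149.9, 5.5, -172.7]
ft_force: [5.0, -0.9, -13.8]
width: 0.098
```

```bash
python3 st.py; python3 arc.py -1 0.125 .485 10 | head -1
```

```text
12.75 J [ -27.07   19.88   89.46   27.53   85.21 -131.71] P [ 0.6696 -0.1309  0.1539] rpy [ 149.93    5.5  -172.75] F [  5.   -0.9 -13.8] w 0.098
tilt 30.52 az 87.8 J235 194.56
now th 0.5137680443485433 rad 0.1832376504054138 y 0.0003408091170222119
```

```bash
python3 arc.py -1 0.514 .824 10
```

```text
now th 0.5137680443485433 rad 0.1832376504054138 y 0.0003408091170222119
[-1.0, -0.03, 0.5, -0.28, 0]
[-1.0, -0.03, 0.51, -0.27, 0]
[-1.0, -0.03, 0.51, -0.25, 0]
[-1.0, -0.02, 0.52, -0.24, 0]
[-1.0, -0.02, 0.53, -0.22, 0]
[-1.0, -0.02, 0.54, -0.2, 0]
[-1.0, -0.02, 0.54, -0.19, 0]
[-1.0, -0.02, 0.55, -0.17, 0]
[-1.0, -0.01, 0.55, -0.15, 0]
[-1.0, -0.01, 0.56, -0.14, 0]
```

Call:
drive_tool(series=[-1,-0.03,0.5,-0.28,0,-1,-0.03,0.51,-0.27,0,-1,-0.03,0.51,-0.25,0,-1,-0.02,0.52,-0.24,0,-1,-0.02,0.53,-0.22,0])

```text
clock: 13.17
position: [0.6663, -0.1141, 0.1804]
ee_rot: [150.1, 5.6, -172.8]
ft_force: [5.5, 1.0, -13.3]
width: 0.1
```

Call:
drive_tool(series=[-1,-0.02,0.54,-0.2,0,-1,-0.02,0.54,-0.19,0,-1,-0.02,0.55,-0.17,0,-1,-0.01,0.55,-0.15,0,-1,-0.01,0.56,-0.14,0])

```text
clock: 13.58
position: [0.6624, -0.0941, 0.2029]
ee_rot: [150.3, 5.7, -172.8]
ft_force: [6.2, 0.0, -13.8]
width: 0.096
```

```bash
python3 st.py; python3 arc.py -1 0.8 1.1 10
```

```text
13.5833 J [ -24.57   14.98   90.53   27.82   87.11 -127.79] P [ 0.6624 -0.0941  0.2029] rpy [ 150.32    5.66 -172.83] F [  6.2   0.  -13.8] w 0.096
tilt 30.16 az 87.4 J235 192.62
now th 0.8510547666604681 rad 0.18504820518976622 y 0.0004912539610997186
[-1.0, -0.01, 0.54, -0.13, 0]
[-1.0, -0.01, 0.54, -0.12, 0]
[-1.0, -0.01, 0.55, -0.1, 0]
[-1.0, -0.01, 0.55, -0.08, 0]
[-1.0, -0.0, 0.55, -0.07, 0]
[-1.0, -0.0, 0.55, -0.05, 0]
[-1.0, 0.0, 0.55, -0.03, 0]
[-1.0, 0.0, 0.55, -0.02, 0]
[-1.0, 0.0, 0.55, -0.0, 0]
[-1.0, 0.01, 0.55, 0.02, 0]
```

Call:
drive_tool(series=[-1,-0.01,0.55,-0.1,0,-1,-0.01,0.55,-0.09,0,-1,0,0.55,-0.07,0,-1,0,0.55,-0.06,0,-1,0,0.55,-0.04,0])

```text
clock: 14.0
position: [0.6583, -0.0726, 0.2205]
ee_rot: [150.7, 5.8, -172.9]
ft_force: [7.0, -0.8, -13.9]
width: 0.096
```

Call:
drive_tool(series=[-1,0,0.55,-0.02,0,-1,0,0.55,-0.01,0,-1,0,0.55,0.01,0,-1,0,0.55,0.03,0,-1,0,0.55,0.04,0])

```text
clock: 14.42
position: [0.654, -0.0504, 0.2337]
ee_rot: [151.3, 5.9, -173.1]
ft_force: [7.0, -2.0, -12.2]
width: 0.098
```

```bash
python3 st.py; python3 arc.py -1 1.18 1.42 8
```

```text
14.4167 J [ -21.22   10.57   92.45   27.83   86.94 -123.63] P [ 0.654  -0.0504  0.2337] rpy [ 151.29    5.91 -173.1 ] F [  7.   -2.  -12.2] w 0.098
tilt 29.26 az 86.3 J235 189.95
now th 1.144987087395912 rad 0.1867476170328696 y 0.0005752196124246247
[-1.0, 0.01, 0.55, 0.07, 0]
[-1.0, 0.02, 0.55, 0.08, 0]
[-1.0, 0.02, 0.55, 0.1, 0]
[-1.0, 0.02, 0.54, 0.12, 0]
[-1.0, 0.02, 0.54, 0.13, 0]
[-1.0, 0.02, 0.53, 0.15, 0]
[-1.0, 0.03, 0.53, 0.16, 0]
[-1.0, 0.03, 0.52, 0.18, 0]
```

Call:
drive_tool(series=[-1,0.01,0.55,0.07,0,-1,0.02,0.55,0.08,0,-1,0.02,0.55,0.1,0,-1,0.02,0.54,0.12,0,-1,0.02,0.54,0.13,0])

```text
clock: 14.83
position: [0.6498, -0.028, 0.243]
ee_rot: [152.1, 6.2, -173.3]
ft_force: [9.0, -3.7, -11.9]
width: 0.097
```

Call:
drive_tool(series=[-1,0.02,0.53,0.15,0,-1,0.03,0.53,0.16,0,-1,0.03,0.53,0.18,0,-1,0.03,0.52,0.19,0,-1,0,0,0,0])

```text
clock: 15.25
position: [0.6463, -0.0097, 0.2482]
ee_rot: [152.8, 6.5, -173.5]
ft_force: [8.0, 4.2, -14.4]
width: 0.101
```

```bash
python3 st.py; python3 arc.py -1 1.4 1.45 2; python3 - <<'E'
from h import *
snap('scene','2')
E
```

```text
15.25 J [ -17.7     6.98   94.72   27.33   85.12 -119.83] P [ 0.6463 -0.0097  0.2482] rpy [ 152.84    6.46 -173.45] F [  8.    4.2 -14.4] w 0.101
tilt 27.87 az 84.2 J235 186.82
now th 1.3822093520867689 rad 0.18811212326379745 y 0.0007258249859330108
[-1.0, 0.03, 0.44, 0.14, 0]
[-1.0, 0.03, 0.44, 0.15, 0]
```

View pics/scene2.png

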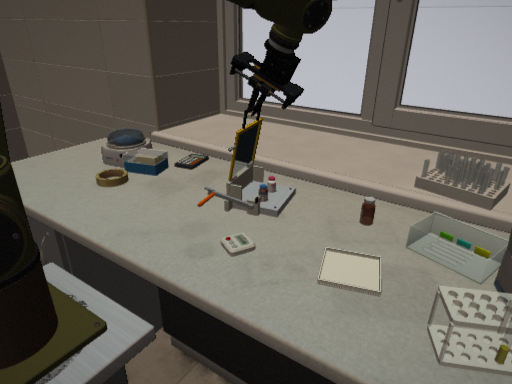

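Call:
drive_tool(series=[-1,0.03,0.5,0.15,0,-1,0.03,0.3,0.1,0,-0.4,0,0,0,0,-0.4,0,0,0,0,-0.4,0,0,-1.0,0])

```text
clock: 15.72
position: [0.6417, -0.0049, 0.2635]
ee_rot: [152.7, 6.4, -173.3]
ft_force: [-0.1, -0.2, -1.1]
width: 0.249
```

```bash
python3 st.py; python3 arc.py -1 1.4 1.45 1|head -1; python3 go.py -.37 10 99 160 46 100 by
```

```text
15.7167 J [ -17.44    5.89   94.44   27.38   86.38 -119.12] P [ 0.6417 -0.0049  0.2635] rpy [ 152.72    6.43 -173.28] F [-0.1 -0.2 -1.1] w 0.249
tilt 27.97 az 84.5 J235 186.71
now th 1.423249417156956 rad 0.20232546167079987 y 0.004227636127975013
spin left -0.8 dist 0.224 d world [-0.1695 -0.0135 -0.1458] d block mm [  18.8  169.  -145.8]
ik [ -25.    -7.2  122.1   27.    76.7 -133. ]
[-0.37, 1.85, -0.52, 1.15, -0.1]
[-0.37, 1.85, -0.52, 1.15, -0.1]
[-0.37, 1.85, -0.51, 1.15, -0.1]
[-0.37, 1.85, -0.51, 1.15, -0.1]
[-0.37, 1.85, -0.51, 1.15, -0.1]
[-0.37, 1.86, -0.51, 1.15, -0.1]
[-0.37, 1.86, -0.5, 1.15, -0.1]
[-0.37, 1.86, -0.5, 1.15, -0.1]
[-0.37, 1.86, -0.5, 1.15, -0.1]
[-0.37, 1.86, -0.5, 1.15, -0.1]
```

Call:
drive_tool(series=[-0.37,0,0,-2.5,0,-0.37,0,0,-3.0,0,-0.37,2.5,-0.3,-1.0,0,-0.37,3.8,-0.5,0.5,-0.5,-0.37,3.8,-0.5,1.0,-0.5])

```text
clock: 16.13
position: [0.5436, -0.0537, 0.3125]
ee_rot: [153.0, 8.0, -171.9]
ft_force: [0.5, -0.2, 0.5]
width: 0.321
```

```bash
python3 st.py; python3 go.py -.37 5 99 160 46 100 by
```

```text
16.1333 J [ -25.34   -6.17  101.82   26.57   93.42 -125.91] P [ 0.5436 -0.0537  0.3125] rpy [ 153.01    7.96 -171.86] F [ 0.5 -0.2  0.5] w 0.321
tilt 28.05 az 82.9 J235 189.08
spin left 1.2 dist 0.2109 d world [-0.0724  0.0354 -0.1949] d block mm [  48.4   64.4 -194.9]
ik [ -25.2   -7.9  122.7   27.4   76.3 -133.3]
[-0.37, 1.86, -0.86, 3.69, 0.2]
[-0.37, 1.86, -0.87, 3.69, 0.2]
[-0.37, 1.85, -0.88, 3.69, 0.2]
[-0.37, 1.85, -0.88, 3.69, 0.2]
[-0.37, 1.84, -0.89, 3.69, 0.2]
```

Call:
drive_tool(series=[-0.37,3.5,-0.5,1.5,0.3,-0.37,3.2,-0.9,2.5,0.3,-0.37,1.8,-1.0,3.5,0.3,-0.37,0.4,-1.0,3.8,0.3,-0.37,0.2,-1.0,3.8,0])

```text
clock: 16.55
position: [0.4714, -0.0399, 0.1669]
ee_rot: [153.8, 9.2, -173.0]
ft_force: [0.8, 0.1, 0.8]
width: 0.314
```

```bash
python3 st.py; python3 go.py -.37 5 99 160 46 60 by
```

```text
16.55 J [ -27.69  -11.53  120.65   26.83   80.57 -133.56] P [ 0.4714 -0.0399  0.1669] rpy [ 153.76    9.2  -173.03] F [0.8 0.1 0.8] w 0.314
tilt 27.7 az 79.0 J235 189.69
spin left 0.6 dist 0.0937 d world [ 0.0009  0.0407 -0.0844] d block mm [ 39.8  -8.5 -84.4]
ik [ -23.1   -7.   125.7   28.9   70.2 -133.8]
[-0.37, 0.16, -0.02, 1.87, 0.1]
[-0.37, 0.16, -0.02, 1.87, 0.1]
[-0.37, 0.16, -0.02, 1.87, 0.1]
[-0.37, 0.16, -0.02, 1.87, 0.1]
[-0.37, 0.16, -0.02, 1.87, 0.1]
```

Call:
drive_tool(series=[-0.37,0.2,0,2.0,0.2,-0.37,0.2,0,2.0,0.2,-0.37,0.2,0,2.0,0.2,-0.37,0.2,0,1.5,0,-0.37,0,0,0,0])

```text
clock: 16.97
position: [0.468, -0.0039, 0.1021]
ee_rot: [153.2, 9.0, -173.6]
ft_force: [-0.7, 0.5, -0.4]
width: 0.314
```

```bash
python3 st.py; python3 go.py -.37 5 99 160 46 0 by; python3 - <<'E'
from h import *
snap('wrist','3')
E
```

```text
16.9667 J [ -24.11   -8.89  125.28   28.69   72.87 -133.48] P [ 0.468  -0.0039  0.1021] rpy [ 153.23    8.97 -173.63] F [-0.7  0.5 -0.4] w 0.314
tilt 28.13 az 79.2 J235 189.25
spin left -0.0 dist 0.08 d world [ 0.0096  0.0321 -0.0727] d block mm [ 29.7 -15.4 -72.7]
ik [ -20.    -1.9  127.2   31.4   63.4 -134.9]
[-0.37, -0.03, -0.11, 1.6, -0.0]
[-0.37, -0.03, -0.11, 1.6, -0.0]
[-0.37, -0.03, -0.11, 1.6, -0.0]
[-0.37, -0.03, -0.11, 1.6, -0.0]
[-0.37, -0.03, -0.11, 1.6, -0.0]
```

View pics/wrist3.png

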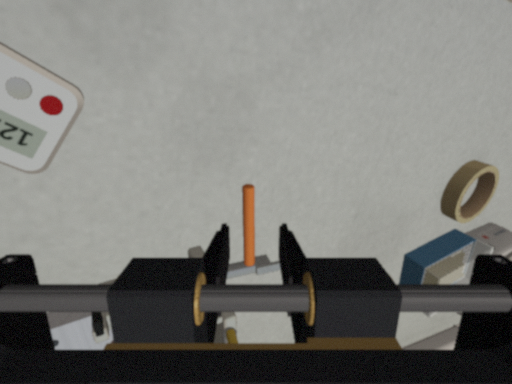

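Call:
drive_tool(series=[-0.37,0,-0.3,1.8,0,-0.37,0,-0.2,1.8,0,-0.37,0,-0.2,1.8,0,-0.37,0,-0.1,1.6,0,-0.37,0,0,0.8,0])

```text
clock: 17.43
position: [0.4903, 0.019, 0.0467]
ee_rot: [153.8, 10.5, -173.7]
ft_force: [-1.0, -0.7, 0.4]
width: 0.315
```

```bash
python3 st.py; python3 go.py -.37 5 99 160 46 0 by
```

```text
17.4333 J [ -20.62   -2.81  125.96   31.39   64.09 -135.18] P [0.4903 0.019  0.0467] rpy [ 153.76   10.53 -173.7 ] F [-1.  -0.7  0.4] w 0.315
tilt 28.14 az 76.0 J235 187.24
spin left 0.5 dist 0.023 d world [-0.0123  0.0091 -0.0172] d block mm [ 11.3  10.3 -17.2]
ik [ -20.1   -2.9  128.1   32.    62.1 -135.4]
[-0.37, 0.28, 0.06, 0.36, 0.1]
[-0.37, 0.28, 0.05, 0.36, 0.1]
[-0.37, 0.28, 0.05, 0.36, 0.1]
[-0.37, 0.28, 0.05, 0.36, 0.1]
[-0.37, 0.28, 0.05, 0.36, 0.1]
```

Call:
drive_tool(series=[-0.37,0.6,0.1,0.9,0,-0.37,0.5,0.1,0.9,0,-0.5,0,0,0,0,-1,0,0,0,0,-1,0,0,0,0])

```text
clock: 17.85
position: [0.4842, 0.0269, 0.0339]
ee_rot: [153.8, 10.9, -173.7]
ft_force: [0.8, 0.3, 0.4]
width: 0.164
```

```bash
cat > sarc.py <<'E'
# sarc.py claw t1 n : plan rows along the stay grip arc (angle above level) from the current angle
import sys
from ik import *
from workcell import manip
a=sys.argv; claw,t1,n=float(a[1]),float(a[2]),int(a[3])
s=manip.get_state(); R=Ro.from_euler('xyz',s['ee_rot'],degrees=True).as_matrix(); g=s['position']-R[:,2]*.0188
h=W((-10,160,30)); v=g-h; t0=np.arctan2(v[2],v@bx); print('now ang',t0,'stay',t0-.15,'rad',np.hypot(v[2],v@bx),'y',v@by)
H=lambda t: np.array([np.cos(t)*.110,0,np.sin(t)*.110])
for k in range(n):
    ta=t0+(t1-t0)*k/n; tb=t0+(t1-t0)*(k+1)/n; d=H(tb)-H(ta); w=bx*d[0]+ez*d[2]; print([claw]+[float(round(q,2)) for q in R.T@w*100]+[0])
E
python3 st.py; python3 sarc.py -1 1.47 15
```

```text
17.85 J [ -20.03   -2.76  127.44   32.14   62.23 -135.92] P [0.4842 0.0269 0.0339] rpy [ 153.84   10.94 -173.68] F [0.8 0.3 0.4] w 0.164
tilt 28.21 az 75.2 J235 186.91
now ang 0.1896237412627855 stay 0.039623741262785506 rad 0.10858077155836138 y -0.005650181927126148
[-1.0, -0.19, 0.2, -0.9, 0]
[-1.0, -0.19, 0.12, -0.91, 0]
[-1.0, -0.19, 0.04, -0.92, 0]
[-1.0, -0.19, -0.04, -0.92, 0]
[-1.0, -0.19, -0.12, -0.91, 0]
[-1.0, -0.19, -0.2, -0.9, 0]
[-1.0, -0.18, -0.27, -0.88, 0]
[-1.0, -0.17, -0.35, -0.85, 0]
[-1.0, -0.17, -0.42, -0.82, 0]
[-1.0, -0.16, -0.49, -0.78, 0]
[-1.0, -0.15, -0.56, -0.74, 0]
[-1.0, -0.14, -0.62, -0.69, 0]
[-1.0, -0.12, -0.68, -0.64, 0]
[-1.0, -0.11, -0.73, -0.58, 0]
[-1.0, -0.1, -0.78, -0.51, 0]
```

Call:
drive_tool(series=[-1,0,0,0,0,-1,0,0,0,0,-1,-0.2,0.2,-0.8,0,-1,-0.2,0.15,-0.95,0,-1,-0.2,0.05,-0.95,0])

```text
clock: 18.27
position: [0.4856, 0.0198, 0.0628]
ee_rot: [153.5, 10.8, -173.8]
ft_force: [1.8, 1.4, -1.4]
width: 0.097
```

```bash
python3 st.py; python3 sarc.py -1 1.47 12
```

```text
18.2667 J [ -20.93   -5.1   126.33   31.28   65.79 -134.56] P [0.4856 0.0198 0.0628] rpy [ 153.53   10.85 -173.79] F [ 1.8  1.4 -1.4] w 0.097
tilt 28.46 az 75.5 J235 187.01
now ang 0.46110860780053603 stay 0.31110860780053606 rad 0.11092291596444234 y -0.005697665880258544
[-1.0, -0.19, -0.05, -0.9, 0]
[-1.0, -0.19, -0.12, -0.9, 0]
[-1.0, -0.18, -0.2, -0.88, 0]
[-1.0, -0.18, -0.28, -0.86, 0]
[-1.0, -0.17, -0.35, -0.84, 0]
[-1.0, -0.16, -0.42, -0.81, 0]
[-1.0, -0.16, -0.49, -0.77, 0]
[-1.0, -0.15, -0.55, -0.73, 0]
[-1.0, -0.14, -0.61, -0.68, 0]
[-1.0, -0.12, -0.67, -0.63, 0]
[-1.0, -0.11, -0.72, -0.57, 0]
[-1.0, -0.1, -0.77, -0.51, 0]
```

Call:
drive_tool(series=[-1,-0.2,-0.05,-0.95,0,-1,-0.2,-0.13,-0.95,0,-1,-0.2,-0.22,-0.92,0,-1,-0.2,-0.3,-0.9,0,-1,-0.2,-0.37,-0.87,0])

```text
clock: 18.68
position: [0.492, -0.0124, 0.1067]
ee_rot: [153.6, 10.9, -173.7]
ft_force: [0.8, 0.9, -3.3]
width: 0.095
```

```bash
python3 st.py; python3 sarc.py -1 1.47 7
```

```text
18.6833 J [ -24.25   -6.86  123.06   29.65   71.62 -134.65] P [ 0.492  -0.0124  0.1067] rpy [ 153.55   10.88 -173.66] F [ 0.8  0.9 -3.3] w 0.095
tilt 28.45 az 75.6 J235 187.82
now ang 0.951704050215943 stay 0.8017040502159429 rad 0.1145333353455532 y -0.005909868711953894
[-1.0, -0.14, -0.42, -0.69, 0]
[-1.0, -0.13, -0.47, -0.65, 0]
[-1.0, -0.12, -0.51, -0.62, 0]
[-1.0, -0.11, -0.56, -0.58, 0]
[-1.0, -0.1, -0.6, -0.54, 0]
[-1.0, -0.09, -0.64, -0.49, 0]
[-1.0, -0.08, -0.68, -0.45, 0]
```

Call:
drive_tool(series=[-1,-0.15,-0.48,-0.72,0,-1,-0.15,-0.54,-0.68,0,-1,-0.14,-0.6,-0.64,0,-1,-0.12,-0.64,-0.6,0,-1,-0.1,-0.68,-0.54,0])

```text
clock: 19.1
position: [0.5002, -0.0545, 0.1295]
ee_rot: [153.1, 10.9, -173.6]
ft_force: [-3.4, 2.3, 4.3]
width: 0.097
```

```bash
python3 st.py; python3 sarc.py -1 1.47 3
```

```text
19.1 J [ -28.43   -5.25  119.29   28.85   75.78 -137.16] P [ 0.5002 -0.0545  0.1295] rpy [ 153.06   10.85 -173.55] F [-3.4  2.3  4.3] w 0.097
tilt 28.89 az 76.1 J235 189.81
now ang 1.3710878391770054 stay 1.2210878391770055 rad 0.1182980254512731 y -0.0060546433415221805
[-1.0, -0.04, -0.29, -0.21, 0]
[-1.0, -0.04, -0.3, -0.2, 0]
[-1.0, -0.04, -0.3, -0.2, 0]
```

Call:
drive_tool(series=[-1,-0.05,-0.5,-0.25,0,-1,-0.05,-0.5,-0.2,0,-1,-0.05,-0.4,-0.15,0,-1,0,-0.3,-0.1,0,-1,0,-0.2,0,0])

```text
clock: 19.52
position: [0.5024, -0.0672, 0.1325]
ee_rot: [151.0, 10.6, -173.6]
ft_force: [-3.0, 8.1, 7.6]
width: 0.097
```

```bash
python3 st.py; python3 sarc.py -1 1.47 1; python3 - <<'E'
from h import *
snap('scene','4')
im,_,_,_=load('pics/scene4.npz'); cv2.imwrite('pics/scene4z.png',cv2.resize(im[60:260,180:400,::-1],None,fx=3.6,fy=3,interpolation=cv2.INTER_CUBIC))
E
```

```text
19.5167 J [ -30.28   -3.38  117.71   29.74   77.98 -138.95] P [ 0.5024 -0.0672  0.1325] rpy [ 151.     10.63 -173.61] F [-3.   8.1  7.6] w 0.097
tilt 30.73 az 78.0 J235 192.31
now ang 1.4867405099463968 stay 1.336740509946397 rad 0.11903579701834854 y -0.005951210187113846
[-1.0, 0.02, 0.15, 0.1, 0]
```

View pics/scene4z.png

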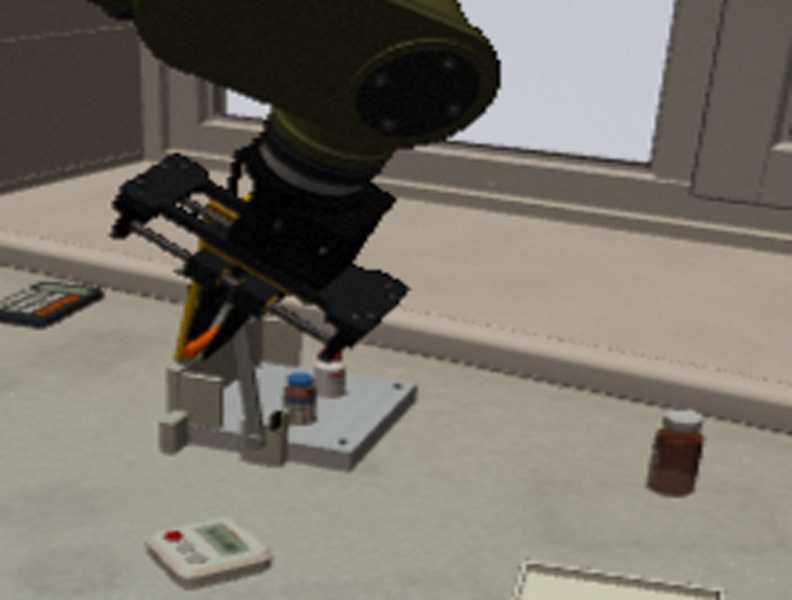

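```bash
cat > clr.py <<'E'
from ik import *
def seg(a,b,n,r): 
    return [(np.array(a)+(np.array(b)-np.array(a))*t,r) for t in np.linspace(0,1,n)]
def obstacles(th=.96):
    h=np.array([65,0,80.]); f=lambda d,y: [65-d*np.cos(th),y,80+d*np.sin(th)]
    O={}
    O['flap']=[(np.array(f(d,y)),3) for d in np.arange(5,141,9) for y in np.linspace(-80,80,17)]
    O['handle']=seg(f(185,-46),f(185,46),20,5)+seg(f(140,-46),f(185,-46),8,5)+seg(f(140,46),f(185,46),8,5)
    O['pin']=seg(f(100,80),f(100,112),6,4)
    s=lambda d,y:[-10+d*np.cos(1.44),y,30+d*np.sin(1.44)]
    O['stay']=seg(s(0,102),s(140,102),25,8); O['grip']=seg(s(110,106),s(110,182),12,5)
    O['bracket']=seg((-10,102,0),(-10,102,38),8,14)
    O['pink']=seg((-15,-32,14),(-15,-32,62),10,12.5)
    O['cheek']=[(np.array([x,sy,z]),6) for x in (29,40,52,64) for sy in (-77,77) for z in (20,45,70)]
    O['plate']=[(np.array([x,y,20.]),0) for x in np.arange(-75,76,10) for y in np.arange(-80,81,10)]
    return O
def boxes(w):
    h=w/2
    return {'body':((-37.5,-90,-175),(37.5,90,-59)),'wrist':((-45,-45,-273),(45,45,-175)),'fingA':((-10,h,-59),(10,h+12,18.8)),'fingB':((-10,-h-12,-59),(10,-h,18.8)),'cam':((60,-25,-175),(105,25,-140)),'j5':((-70,-70,-343),(70,70,-203))}
def clear(g,R,w,th=.96):
    # g grasp pt block mm, R in block frame
    best=[]
    for on,pts in obstacles(th).items():
        for bn,(lo,hi) in boxes(w).items():
            m=min(np.linalg.norm(np.maximum(0,np.maximum(np.array(lo)-q,q-np.array(hi))))-r for q,r in ((R.T@(P-np.array(g)),r) for P,r in pts))
            best.append((round(float(m),1),on,bn))
    return sorted(best)
Bm=np.c_[bx,by,ez]
def report(tilt,az,w=40,g=(-15,32,40),spins=range(-40,41,10),th=.96,n=4):
    for s in spins:
        R=Bm.T@Rt(tilt,az,-bx)@Rm('z',s); jaw=R[:,1]; print(tilt,az,'spin',s,'jaw z',jaw[2].round(2),clear(g,R,w,th)[:n])
if __name__=="__main__":
    for t,a in ((30,78),(30,90),(35,101),(35,85)): report(t,a)
E
python3 clr.py
```

```text
30 78 spin -40 jaw z -0.46 [(-5.0, 'handle', 'body'), (-3.0, 'flap', 'body'), (0.0, 'plate', 'fingA'), (11.5, 'plate', 'fingB')]
30 78 spin -30 jaw z -0.41 [(-5.0, 'handle', 'body'), (-3.0, 'flap', 'body'), (0.0, 'plate', 'fingA'), (6.1, 'handle', 'wrist')]
30 78 spin -20 jaw z -0.36 [(-5.0, 'handle', 'body'), (-1.5, 'flap', 'body'), (0.0, 'plate', 'fingA'), (1.8, 'handle', 'wrist')]
30 78 spin -10 jaw z -0.29 [(0.0, 'plate', 'fingA'), (1.6, 'handle', 'body'), (6.3, 'handle', 'wrist'), (7.1, 'plate', 'fingB')]
30 78 spin 0 jaw z -0.22 [(-0.5, 'stay', 'body'), (0.0, 'plate', 'fingA'), (4.2, 'plate', 'fingB'), (12.5, 'handle', 'wrist')]
30 78 spin 10 jaw z -0.14 [(-7.5, 'stay', 'body'), (0.0, 'plate', 'fingA'), (3.1, 'plate', 'fingB'), (14.9, 'grip', 'body')]
30 78 spin 20 jaw z -0.05 [(-8.0, 'stay', 'body'), (0.0, 'plate', 'fingA'), (0.3, 'grip', 'body'), (0.8, 'plate', 'fingB')]
30 78 spin 30 jaw z 0.04 [(-8.0, 'stay', 'body'), (-5.0, 'grip', 'body'), (0.0, 'plate', 'fingB'), (0.1, 'plate', 'fingA')]
30 78 spin 40 jaw z 0.12 [(-8.0, 'stay', 'body'), (-5.0, 'grip', 'body'), (-4.0, 'pi
[... 2716 characters left out ...]
'fingA'), (7.3, 'plate', 'fingB'), (14.4, 'stay', 'body'), (16.3, 'pink', 'fingB')]
35 85 spin 0 jaw z -0.19 [(0.0, 'plate', 'fingA'), (3.9, 'plate', 'fingB'), (7.2, 'stay', 'body'), (16.2, 'pink', 'fingB')]
35 85 spin 10 jaw z -0.09 [(-0.6, 'stay', 'body'), (0.0, 'plate', 'fingA'), (1.0, 'plate', 'fingB'), (17.4, 'pink', 'fingB')]
35 85 spin 20 jaw z 0.01 [(-8.0, 'stay', 'body'), (0.3, 'plate', 'fingA'), (1.0, 'plate', 'fingB'), (8.5, 'grip', 'body')]
35 85 spin 30 jaw z 0.11 [(-8.0, 'stay', 'body'), (-3.2, 'grip', 'body'), (0.0, 'plate', 'fingB'), (2.2, 'plate', 'fingA')]
35 85 spin 40 jaw z 0.2 [(-8.0, 'stay', 'body'), (-3.8, 'grip', 'body'), (0.0, 'plate', 'fingB'), (1.6, 'pin', 'body')]
```

Call:
drive_tool(series=[-0.37,0,0,0,0,-0.37,0,0,0,0,-0.37,0,0,0,0,-0.37,0,0,-0.8,0,-0.37,0,0,-1.5,0])

```text
clock: 19.98
position: [0.4995, -0.0813, 0.1494]
ee_rot: [151.1, 10.4, -173.6]
ft_force: [1.1, -0.5, 0.4]
width: 0.308
```

```bash
python3 st.py; python3 - <<'E'
from ik import *
from workcell import manip
s=manip.get_state(); R=Ro.from_euler('xyz',s['ee_rot'],degrees=True).as_matrix()
for z in (.2,.35,.5):
  for y in (-.1,-.25):
    q=s['joints']
    for x in np.arange(.45,.0,-.05):
        r=ik(np.array([x,y,z]),R,q0=q)
        print(z,y,x.round(2),r[0].round(0) if r else None)
        if not r: break
        q=r[0]
E
```

```text
19.9833 J [ -31.7    -4.09  116.55   29.02   80.24 -139.01] P [ 0.4995 -0.0813  0.1494] rpy [ 151.13   10.45 -173.65] F [ 1.1 -0.5  0.4] w 0.308
tilt 30.55 az 78.1 J235 192.7
0.2 -0.1 0.45 [ -37.  -12.  118.   27.   88. -140.]
0.2 -0.1 0.4 [ -41.  -18.  123.   26.   91. -143.]
0.2 -0.1 0.35 [ -45.  -24.  128.   25.   94. -146.]
0.2 -0.1 0.3 [ -51.  -31.  132.   24.   99. -150.]
0.2 -0.1 0.25 [ -58.  -38.  136.   21.  104. -156.]
0.2 -0.1 0.2 [ -66.  -44.  139.   19.  109. -162.]
0.2 -0.1 0.15 None
0.2 -0.25 0.45 [ -49.    0.  107.   24.   92. -151.]
0.2 -0.25 0.4 [ -53.   -4.  112.   23.   93. -154.]
0.2 -0.25 0.35 [ -57.   -9.  116.   21.   95. -158.]
0.2 -0.25 0.3 [ -62.  -13.  119.   19.   98. -163.]
0.2 -0.25 0.25 None
0.35 -0.1 0.45 [ -37.  -17.  108.   28.  101. -133.]
0.35 -0.1 0.4 [ -41.  -22.  112.   27.  104. -136.]
0.35 -0.1 0.35 [ -45.  -28.  116.   27.  108. -139.]
0.35 -0.1 0.3 [ -51.  -34.  120.   25.  113. -144.]
0.35 -0.1 0.25 [ -58.  -40.  123.   24.  118. -149.]
0.35 -0.1 0.2 [ -66.  -45.  125.   21.  123. -157.]
0.35 -0.1 0.15 None
0.35 -0.25 0.45 [ -49.   -5.   9
[... 269 characters left out ...]
 [ -37.  -16.   93.   30.  113. -126.]
0.5 -0.1 0.4 [ -41.  -21.   97.   30.  116. -129.]
0.5 -0.1 0.35 [ -45.  -27.  101.   29.  120. -133.]
0.5 -0.1 0.3 [ -51.  -32.  104.   29.  124. -137.]
0.5 -0.1 0.25 [ -58.  -36.  107.   27.  129. -143.]
0.5 -0.1 0.2 [ -66.  -40.  109.   25.  134. -151.]
0.5 -0.1 0.15 [ -75.  -44.  111.   20.  139. -162.]
0.5 -0.1 0.1 None
0.5 -0.25 0.45 [ -49.   -5.   83.   27.  118. -138.]
0.5 -0.25 0.4 [ -53.   -9.   87.   26.  120. -142.]
0.5 -0.25 0.35 [ -57.  -13.   91.   25.  122. -146.]
0.5 -0.25 0.3 [ -62.  -17.   94.   23.  125. -151.]
0.5 -0.25 0.25 [ -68.  -20.   97.   21.  128. -157.]
0.5 -0.25 0.2 [ -74.  -23.   99.   18.  131. -164.]
0.5 -0.25 0.15 None
```

```bash
cat > hov.py <<'E'
# hov.py claw n bx by bz(TCP target block mm) spinrow
import sys
from ik import *
from workcell import manip
a=list(map(float,sys.argv[1:])); claw,n=a[0],int(a[1]); sp=a[5]
s=manip.get_state(); R=Ro.from_euler('xyz',s['ee_rot'],degrees=True).as_matrix()
c=s['position']-np.r_[B,0]; print('TCP block mm',(np.array([c@bx,c@by,c[2]])*1000).round(1))
d=W(a[2:5])-s['position']; print('d',d,np.linalg.norm(d)/n*100)
for k in range(n): print([claw]+[float(round(q,1)) for q in (R@Rm('z',sp*k)).T@(d/n)*100]+[sp])
E
python3 hov.py -1 5 -80 170 150 0 ; python3 w2t.py 0 0 .01
```

```text
TCP block mm [ -4.5 155.8 149.4]
d [ 0.0003 -0.0768  0.0006] 1.5356348672701425
[-1.0, 0.2, -1.3, -0.8, 0.0]
[-1.0, 0.2, -1.3, -0.8, 0.0]
[-1.0, 0.2, -1.3, -0.8, 0.0]
[-1.0, 0.2, -1.3, -0.8, 0.0]
[-1.0, 0.2, -1.3, -0.8, 0.0]
F [ 1.054  -0.4578  0.4319] tool cm [-0.1813  0.4748 -0.8612]
```

Call:
drive_tool(series=[-0.37,0,0,-2.5,0,-0.37,0,0,-2.5,0,-1,0.3,-2.0,0,7,-1,0.1,-2.0,0,7,-1,-0.2,-2.0,0,7])

```text
clock: 20.4
position: [0.4987, -0.1673, 0.1723]
ee_rot: [150.1, 0.5, 167.4]
ft_force: [0.8, -0.2, -0.3]
width: 0.16
```

```bash
python3 st.py; python3 hov.py -1 10 -75 160 120 7
```

```text
20.4 J [ -39.12   -0.72  110.78   26.83   84.61 -122.7 ] P [ 0.4987 -0.1673  0.1723] rpy [150.09   0.46 167.4 ] F [ 0.8 -0.2 -0.3] w 0.16
tilt 29.91 az 76.6 J235 194.67
TCP block mm [-88.8 172.9 172.3]
d [ 0.01    0.016  -0.0523] 0.5556169409613708
[-1.0, -0.1, -0.1, 0.5, 7.0]
[-1.0, -0.1, -0.1, 0.5, 7.0]
[-1.0, -0.1, -0.1, 0.5, 7.0]
[-1.0, -0.1, -0.1, 0.5, 7.0]
[-1.0, -0.1, -0.1, 0.5, 7.0]
[-1.0, -0.1, -0.1, 0.5, 7.0]
[-1.0, -0.1, -0.0, 0.5, 7.0]
[-1.0, -0.1, -0.0, 0.5, 7.0]
[-1.0, -0.1, -0.0, 0.5, 7.0]
[-1.0, -0.1, 0.0, 0.5, 7.0]
```

Call:
drive_tool(series=[-1,0,0,0,7.1,-1,0,0,0.4,7.1,-1,0,0,0.5,7.1,-1,0,0,0.5,7.1,-1,0,0,0.5,7.1])

```text
clock: 20.82
position: [0.5019, -0.1693, 0.1571]
ee_rot: [155.0, -15.9, 135.0]
ft_force: [0.3, 0.7, 0.5]
width: 0.004
```

Call:
drive_tool(series=[-1,0,0,0.5,7.1,-1,0,0,0.5,7.1,-1,0,0,0.5,7.1,-1,0,0,0.5,7.1,-1,0,0,0.5,7.1])

```text
clock: 21.23
position: [0.5062, -0.1638, 0.1371]
ee_rot: [168.8, -26.9, 98.2]
ft_force: [-0.3, 0.1, 0.8]
width: 0.006
```

Call:
drive_tool(series=[-1,0,0,0.5,7.1,-1,0,0,0.5,7.1,-1,0,0,0.5,7.1,-1,0,0,0,7.1,-1,0,0,0,7.1])

```text
clock: 21.65
position: [0.5087, -0.1623, 0.1249]
ee_rot: [-172.4, -27.6, 57.8]
ft_force: [0.1, -0.2, 0.8]
width: 0.005
```

```bash
python3 st.py; python3 hov.py -1 10 -75 160 120 7|head -2;  python3 go.py -1 1 -15 32 45 100 -bx; python3 - <<'E'
from h import *
snap('scene','5')
im,_,_,_=load('pics/scene5.npz'); cv2.imwrite('pics/scene5z.png',cv2.resize(im[60:260,180:400,::-1],None,fx=3.6,fy=3,interpolation=cv2.INTER_CUBIC))
E
```

```text
21.65 J [-37.8    1.68 112.94  27.03  78.14 -16.11] P [ 0.5087 -0.1623  0.1249] rpy [-172.4   -27.64   57.79] F [ 0.1 -0.2  0.8] w 0.005
tilt 28.59 az 73.8 J235 192.76
TCP block mm [-85.8 162.  124.9]
d [-0.      0.011  -0.0049] 0.12012768079677875
spin left 135.7 dist 0.1184 d world [ 0.1035  0.0567 -0.0086] d block mm [  36.2 -112.4   -8.6]
ik [-27.6  10.2 104.6  29.3  73.6 127.9]
[-1.0, 8.74, 6.42, 4.74, 7.1]
```

View pics/scene5z.png

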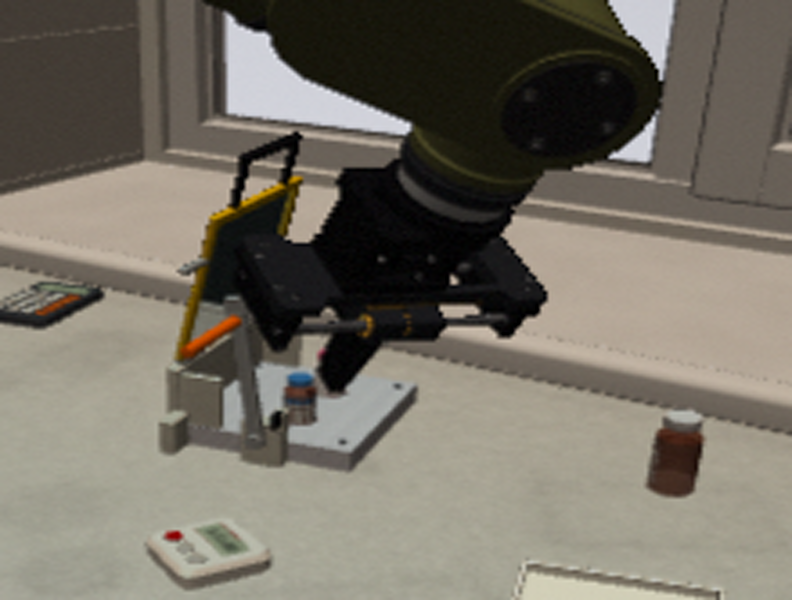

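```bash
python3 hov.py -1 15 -50 125 35 7.1
```

```text
TCP block mm [-85.9 162.  124.9]
d [ 0.0296  0.0423 -0.0899] 0.6911959002615362
[-1.0, 0.0, 0.1, 0.7, 7.1]
[-1.0, 0.0, 0.1, 0.7, 7.1]
[-1.0, 0.1, 0.1, 0.7, 7.1]
[-1.0, 0.1, 0.1, 0.7, 7.1]
[-1.0, 0.1, 0.1, 0.7, 7.1]
[-1.0, 0.1, 0.1, 0.7, 7.1]
[-1.0, 0.1, 0.1, 0.7, 7.1]
[-1.0, 0.1, 0.0, 0.7, 7.1]
[-1.0, 0.1, 0.0, 0.7, 7.1]
[-1.0, 0.1, 0.0, 0.7, 7.1]
[-1.0, 0.1, 0.0, 0.7, 7.1]
[-1.0, 0.1, -0.0, 0.7, 7.1]
[-1.0, 0.1, -0.0, 0.7, 7.1]
[-1.0, 0.1, -0.0, 0.7, 7.1]
[-1.0, 0.1, -0.0, 0.7, 7.1]
```

Call:
drive_tool(series=[-1,0,0.1,0.7,7.1,-1,0,0.1,0.7,7.1,-1,0.1,0.1,0.7,7.1,-1,0.1,0.1,0.7,7.1,-1,0.1,0.1,0.7,7.1])

```text
clock: 22.12
position: [0.5218, -0.1544, 0.0974]
ee_rot: [-158.1, -18.2, 20.4]
ft_force: [-0.6, -0.9, -0.1]
width: 0.003
```

Call:
drive_tool(series=[-1,0.1,0.1,0.7,7.1,-1,0.1,0.1,0.7,7.1,-1,0.1,0,0.7,7.1,-1,0.1,0,0.7,7.1,-1,0.1,0,0.7,7.1])

```text
clock: 22.53
position: [0.5345, -0.1449, 0.0681]
ee_rot: [-152.3, -3.0, -12.7]
ft_force: [-0.4, -0.3, 0.3]
width: 0.003
```

Call:
drive_tool(series=[-1,0.1,0,0.7,7.1,-1,0.1,0,0.7,7.1,-1,0.1,0,0.6,7.1,-1,0.1,0,0.5,7.1,-1,0,0,0.3,7.1])

```text
clock: 22.95
position: [0.5442, -0.1385, 0.0436]
ee_rot: [-155.4, 12.9, -45.0]
ft_force: [0.2, -0.1, 0.5]
width: 0.001
```

```bash
python3 st.py; python3 go.py -1 1 -15 32 45 100 -bx | head -2;  python3 hov.py -1 5 -50 110 16 3
```

```text
22.95 J [-33.47   9.07 113.68  29.02  67.5   90.65] P [ 0.5442 -0.1385  0.0436] rpy [-155.42   12.88  -45.04] F [ 0.2 -0.1  0.5] w 0.001
tilt 27.56 az 70.9 J235 190.25
spin left 28.2 dist 0.105 d world [0.0666 0.0348 0.0733] d block mm [ 21.6 -72.   73.3]
ik [-27.2   8.9 105.7  28.8  72.  128.1]
TCP block mm [-69.1 122.7  43.6]
d [ 0.0089  0.0212 -0.0276] 0.7189516326599553
[-1.0, -0.0, -0.1, 0.7, 3.0]
[-1.0, -0.1, -0.1, 0.7, 3.0]
[-1.0, -0.1, -0.1, 0.7, 3.0]
[-1.0, -0.1, -0.1, 0.7, 3.0]
[-1.0, -0.1, -0.1, 0.7, 3.0]
```

Call:
drive_tool(series=[-1,0,-0.1,0.8,5.6,-1,-0.1,-0.1,0.8,5.6,-1,-0.1,-0.1,0.8,5.6,-1,-0.1,-0.1,0.8,5.6,-1,-0.1,-0.1,0.4,5.6])

```text
clock: 23.37
position: [0.5546, -0.1229, 0.0161]
ee_rot: [-164.1, 22.5, -73.5]
ft_force: [-0.4, 0.1, -0.2]
width: 0.003
```

```bash
python3 st.py; python3 go.py -1 1 -15 32 45 100 -bx | head -2;  python3 hov.py -1 5 -50 92 14 0
```

```text
23.3667 J [-31.48  11.39 114.15  30.06  63.7  119.4 ] P [ 0.5546 -0.1229  0.0161] rpy [-164.15   22.47  -73.48] F [-0.4  0.1 -0.2] w 0.003
tilt 27.26 az 69.9 J235 189.24
spin left -0.6 dist 0.1171 d world [0.0558 0.0197 0.1011] d block mm [  8.9 -58.5 101.1]
ik [-27.1   8.5 106.1  28.7  71.4 128.2]
TCP block mm [-55.8 109.6  16.1]
d [ 0.0162  0.009  -0.0021] 0.3729581994388012
[-1.0, -0.1, -0.3, 0.2, 0.0]
[-1.0, -0.1, -0.3, 0.2, 0.0]
[-1.0, -0.1, -0.3, 0.2, 0.0]
[-1.0, -0.1, -0.3, 0.2, 0.0]
[-1.0, -0.1, -0.3, 0.2, 0.0]
```

```bash
python3 w2t.py .00982 .00189 0; python3 w2t.py -.0019 .0098 0; python3 w2t.py 0 0 .01
```

```text
F [-0.356   0.0729 -0.1888] tool cm [ 0.0906 -0.9676  0.2358]
F [-0.356   0.0729 -0.1888] tool cm [-0.9181  0.0109  0.3917]
F [-0.356   0.0729 -0.1888] tool cm [-0.3823 -0.2524 -0.8889]
```

Call:
drive_tool(series=[-1,0.1,-0.9,0.2,0,-1,0.1,-0.6,0.15,0,-1,0.05,-0.5,0.1,0,-1,0.05,-0.5,0.1,0,-1,0.05,-0.5,0.1,0])

```text
clock: 23.78
position: [0.5814, -0.1205, 0.0157]
ee_rot: [-164.8, 22.3, -72.6]
ft_force: [-33.9, -12.0, 16.6]
width: 0.005
```

```bash
python3 st.py;  python3 hov.py -1 1 -50 92 14 0|head -1; python3 w2t.py .00982 .00189 0
```

```text
23.7833 J [-29.64  14.35 110.49  29.43  64.14 120.8 ] P [ 0.5814 -0.1205  0.0157] rpy [-164.77   22.34  -72.57] F [-33.9 -12.   16.6] w 0.005
tilt 26.82 az 71.8 J235 188.97
TCP block mm [-58.5  82.8  15.7]
F [-33.8844 -12.0201  16.5784] tool cm [ 0.1052 -0.97    0.2192]
```

Call:
drive_tool(series=[-1,0.05,-0.3,0.07,0,-1,0.05,-0.3,0.07,0,-1,0.05,-0.3,0.07,0,-1,0.05,-0.3,0.07,0,-1,0.05,-0.3,0.07,0])

```text
clock: 24.2
position: [0.5808, -0.1208, 0.0149]
ee_rot: [-166.9, 23.0, -71.5]
ft_force: [-14.9, -3.8, 9.3]
width: 0.006
```

```bash
python3 st.py;  python3 hov.py -1 1 -50 92 14 0|head -1; python3 w2t.py .00982 .00189 0
```

```text
24.2 J [-29.16  15.69 108.79  27.58  66.35 121.33] P [ 0.5808 -0.1208  0.0149] rpy [-166.89   23.02  -71.46] F [-14.9  -3.8   9.3] w 0.006
tilt 26.31 az 77.8 J235 190.83
TCP block mm [-58.6  83.4  14.9]
F [-14.9174  -3.7867   9.2765] tool cm [ 0.1224 -0.9771  0.1742]
```

Call:
drive_tool(series=[-1,0.06,-0.5,0.09,0,-1,0.06,-0.5,0.09,0,-1,0.06,-0.5,0.08,0,-1,0.06,-0.5,0.07,0,-1,0.06,-0.5,0.07,0])

```text
clock: 24.62
position: [0.5806, -0.121, 0.0152]
ee_rot: [-170.3, 24.1, -70.4]
ft_force: [-19.7, -6.0, 13.0]
width: 0.003
```

Call:
drive_tool(series=[-1,0.06,-0.5,0.05,0,-1,0.06,-0.5,0.05,0,-1,0.06,-0.5,0.04,0,-1,0.06,-0.5,0.03,0,-1,0.06,-0.5,0.03,0])

```text
clock: 25.03
position: [0.5802, -0.1212, 0.0156]
ee_rot: [-173.7, 25.2, -69.6]
ft_force: [-18.3, -7.1, 10.9]
width: 0.003
```

```bash
python3 st.py;  python3 hov.py -1 1 -50 92 14 0|head -1; python3 w2t.py .00982 .00189 0;python3 w2t.py 0 0 -.01;python3 w2t.py 0.0019 -.0098 0
```

```text
25.0333 J [-27.5   19.51 103.7   22.47  73.06 123.78] P [ 0.5802 -0.1212  0.0156] rpy [-173.67   25.22  -69.58] F [-18.3  -7.1  10.9] w 0.003
tilt 25.95 az 95.8 J235 196.27
TCP block mm [-58.9  84.1  15.6]
F [-18.3453  -7.1286  10.9077] tool cm [ 0.1496 -0.988   0.0386]
F [-18.3453  -7.1286  10.9077] tool cm [0.426  0.0997 0.8992]
F [-18.3453  -7.1286  10.9077] tool cm [ 0.8909  0.1166 -0.435 ]
```

Call:
drive_tool(series=[-1,0.3,-0.4,0.5,0,-1,0.3,-0.4,0.5,0,-1,0.25,-0.4,0.4,0,-1,0.25,-0.4,0.4,0,-1,0.2,-0.4,0.4,0])

```text
clock: 25.45
position: [0.5797, -0.1216, 0.015]
ee_rot: [-176.8, 27.4, -68.3]
ft_force: [-22.6, -7.0, 25.8]
width: 0.005
```

```bash
python3 st.py;  python3 hov.py -1 1 -50 92 14 0|head -1; python3 w2t.py .00982 .00189 0;python3 w2t.py 0 0 -.01;python3 w2t.py 0.0019 -.0098 0
```

```text
25.45 J [-26.96  22.07 100.81  20.73  77.13 123.87] P [ 0.5797 -0.1216  0.015 ] rpy [-176.81   27.38  -68.31] F [-22.6  -7.   25.8] w 0.005
tilt 27.55 az 104.8 J235 200.01
TCP block mm [-59.2  84.7  15. ]
F [-22.6215  -7.0289  25.805 ] tool cm [ 0.1663 -0.9856 -0.0313]
F [-22.6215  -7.0289  25.805 ] tool cm [0.4599 0.0494 0.8866]
F [-22.6215  -7.0289  25.805 ] tool cm [ 0.871   0.1602 -0.4607]
```

Call:
drive_tool(series=[-1,0.4,-0.1,0.5,0,-1,0.4,-0.1,0.5,0,-1,0.4,-0.1,0.5,0,-1,0.4,-0.1,0.5,0,-1,0.4,-0.1,0.5,0])

```text
clock: 25.87
position: [0.5792, -0.1221, 0.0154]
ee_rot: [-177.8, 30.0, -66.8]
ft_force: [-18.3, 0.1, 29.4]
width: 0.007
```

```bash
python3 st.py;  python3 hov.py -1 1 -50 92 14 0|head -1; python3 w2t.py 0 0 -.01;python3 w2t.py 0.0019 -.0098 0
```

```text
25.8667 J [-27.12  24.01  98.83  20.7   80.36 122.57] P [ 0.5792 -0.1221  0.0154] rpy [-177.79   29.96  -66.83] F [-18.3   0.1  29.4] w 0.007
tilt 30.04 az 108.8 J235 203.19
TCP block mm [-59.6  85.2  15.4]
F [-18.2707   0.0936  29.3532] tool cm [0.4995 0.0334 0.8657]
F [-18.2707   0.0936  29.3532] tool cm [ 0.8453  0.192  -0.4951]
```

Call:
drive_tool(series=[-1,0.5,0.05,0.5,0,-1,0.5,0.05,0.5,0,-1,0.5,0.05,0.5,0,-1,0.5,0.05,0.5,0,-1,0.5,0.05,0.5,0])

```text
clock: 26.28
position: [0.5804, -0.1317, 0.0047]
ee_rot: [-177.8, 31.3, -65.5]
ft_force: [-14.4, 5.0, 36.4]
width: 0.004
```

Call:
drive_tool(series=[-1,0.5,0.05,0.5,0,-1,0.5,0.05,0.5,0,-1,0.5,0.05,0.5,0,-1,0.5,0.05,0.5,0,-1,0.5,0.05,0.5,0])

```text
clock: 26.7
position: [0.5801, -0.1317, 0.0052]
ee_rot: [-177.5, 34.3, -63.6]
ft_force: [-12.6, 2.5, 28.7]
width: 0.001
```

```bash
python3 st.py;  python3 hov.py -1 1 -50 92 14 0|head -1;  python3 - <<'E'
from h import *
snap('scene','6')
im,_,_,_=load('pics/scene6.npz'); cv2.imwrite('pics/scene6z.png',cv2.resize(im[60:260,180:400,::-1],None,fx=3.6,fy=3,interpolation=cv2.INTER_CUBIC))
E
```

```text
26.7 J [-28.29  28.19  95.52  21.25  84.44 118.67] P [ 0.5801 -0.1317  0.0052] rpy [-177.54   34.3   -63.64] F [-12.6   2.5  28.7] w 0.001
tilt 34.37 az 112.0 J235 208.16
TCP block mm [-69.2  86.2   5.2]
```

View pics/scene6z.png

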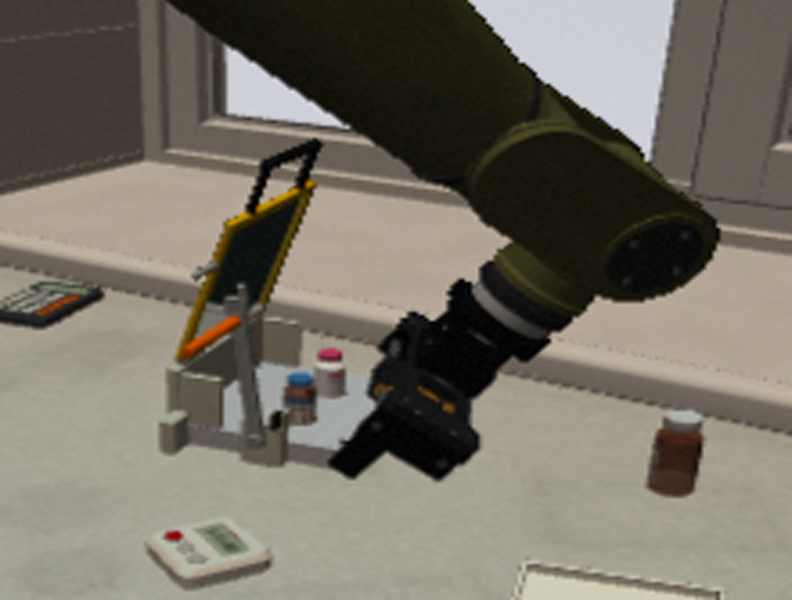

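Call:
drive_tool(series=[-1,0.5,0.1,0.5,0,-1,0.5,0.1,0.5,0,-1,0.5,0.1,0.5,0,-1,0.5,0.1,0.5,0,-1,0,0,0,0])

```text
clock: 27.17
position: [0.5803, -0.1324, 0.0075]
ee_rot: [-176.8, 36.5, -61.8]
ft_force: [-1.8, -1.5, -1.8]
width: 0.006
```

```bash
python3 st.py; python3 - <<'E'
from clr import *
for t,a in ((36,112),(35,106)): report(t,a,w=42,g=(-18,32,46),spins=(-20,-10,-5,0,5,10,15))
E
python3 go.py 0 5 -18 32 46 110 -bx
```

```text
27.1667 J [-28.65  29.45  94.22  21.82  86.78 116.97] P [ 0.5803 -0.1324  0.0075] rpy [-176.84   36.51  -61.81] F [-1.8 -1.5 -1.8] w 0.006
tilt 36.63 az 112.9 J235 210.45
36 112 spin -20 jaw z -0.06 [(3.5, 'plate', 'fingA'), (7.1, 'plate', 'fingB'), (17.0, 'pink', 'fingB'), (19.7, 'bracket', 'fingA')]
36 112 spin -10 jaw z 0.04 [(5.1, 'plate', 'fingB'), (7.1, 'plate', 'fingA'), (17.6, 'pink', 'fingB'), (20.8, 'bracket', 'fingA')]
36 112 spin -5 jaw z 0.09 [(3.2, 'plate', 'fingB'), (7.6, 'plate', 'fingA'), (16.9, 'pink', 'fingB'), (20.8, 'stay', 'body')]
36 112 spin 0 jaw z 0.14 [(1.6, 'plate', 'fingB'), (8.5, 'plate', 'fingA'), (15.9, 'stay', 'body'), (16.4, 'pink', 'fingB')]
36 112 spin 5 jaw z 0.19 [(1.5, 'plate', 'fingB'), (9.8, 'plate', 'fingA'), (10.5, 'stay', 'body'), (15.9, 'grip', 'body')]
36 112 spin 10 jaw z 0.24 [(1.5, 'plate', 'fingB'), (4.8, 'stay', 'body'), (9.4, 'grip', 'body'), (11.2, 'plate', 'fingA')]
36 112 spin 15 jaw z 0.28 [(1.4, 'stay', 'body'), (1.5, 'plate', 'fingB'), (6.9, 'grip', 'body'), (12.7, 'plate', 'fingA')]
35 106 spin -20 jaw z -0.14 [(1.3, 'plate',
[... 431 characters left out ...]
ay', 'body'), (17.6, 'pink', 'fingB')]
35 106 spin 5 jaw z 0.11 [(2.9, 'plate', 'fingB'), (8.0, 'plate', 'fingA'), (9.7, 'stay', 'body'), (17.2, 'pink', 'fingB')]
35 106 spin 10 jaw z 0.16 [(3.1, 'plate', 'fingB'), (4.4, 'stay', 'body'), (9.6, 'plate', 'fingA'), (11.4, 'grip', 'body')]
35 106 spin 15 jaw z 0.21 [(-1.1, 'stay', 'body'), (3.0, 'plate', 'fingB'), (4.6, 'grip', 'body'), (11.2, 'plate', 'fingA')]
spin left 19.1 dist 0.1295 d world [0.0646 0.011  0.1117] d block mm [ -1.4 -65.5 111.7]
ik [-25.6  27.9  84.1  23.5  96.5 143.1]
[0.0, -1.0, -1.35, -1.97, 3.8]
[0.0, -1.08, -1.28, -1.97, 3.8]
[0.0, -1.17, -1.21, -1.97, 3.8]
[0.0, -1.24, -1.13, -1.97, 3.8]
[0.0, -1.32, -1.04, -1.97, 3.8]
```

```bash
python3 w2t.py 0 0 .025; python3 go.py 0 5 -18 32 46 80 -bx
```

```text
F [-1.8169 -1.4826 -1.7531] tool cm [-1.4874 -0.1108 -2.0063]
spin left 19.1 dist 0.1084 d world [0.0576 0.0275 0.0876] d block mm [ 16.1 -61.8  87.6]
ik [-24.7  27.9  86.6  23.8  93.9 142.8]
[0.0, -1.0, -1.35, -1.37, 3.8]
[0.0, -1.08, -1.28, -1.37, 3.8]
[0.0, -1.17, -1.21, -1.37, 3.8]
[0.0, -1.24, -1.13, -1.37, 3.8]
[0.0, -1.32, -1.04, -1.37, 3.8]
```

Call:
drive_tool(series=[-1,-0.9,-0.1,-1.2,0,-1,-1.2,-0.1,-1.6,0,-1,-1.2,-0.2,-1.6,3,-0.12,-1.0,-1.6,-1.0,3,-0.12,-1.0,-1.6,-0.8,3])

```text
clock: 27.58
position: [0.6099, -0.1156, 0.0932]
ee_rot: [176.4, 36.4, -73.3]
ft_force: [-0.6, 0.7, -0.5]
width: 0.092
```

```bash
python3 st.py; python3 go.py 0 5 -18 32 46 75 -bx
```

```text
27.5833 J [-26.39  25.54  90.1   22.99  93.36 131.05] P [ 0.6099 -0.1156  0.0932] rpy [176.42  36.42 -73.27] F [-0.6  0.7 -0.5] w 0.092
tilt 36.57 az 112.7 J235 209.0
spin left 9.8 dist 0.03 d world [ 0.0267  0.0135 -0.002 ] d block mm [  8.2 -28.7  -2. ]
ik [-24.5  27.9  87.1  23.9  93.3 142.7]
[0.0, -0.06, -0.59, 0.06, 2.0]
[0.0, -0.08, -0.59, 0.06, 2.0]
[0.0, -0.1, -0.59, 0.06, 2.0]
[0.0, -0.12, -0.58, 0.06, 2.0]
[0.0, -0.14, -0.58, 0.06, 2.0]
```

Call:
drive_tool(series=[-0.12,0,-1.0,0,0,-0.12,0,-0.8,0,0,-0.12,0,-0.6,0,0,-0.12,0,-0.3,0,0,-0.12,0,0,0,0])

```text
clock: 28.0
position: [0.6423, -0.1065, 0.0961]
ee_rot: [177.2, 36.0, -72.5]
ft_force: [-0.8, 0.4, 0.5]
width: 0.417
```

```bash
python3 st.py; python3 go.py 0 5 -18 32 46 75 -bx;  python3 - <<'E'
from h import *
snap('wrist','7');snap('scene','7')
im,_,_,_=load('pics/scene7.npz'); cv2.imwrite('pics/scene7z.png',cv2.resize(im[60:260,180:400,::-1],None,fx=3.6,fy=3,interpolation=cv2.INTER_CUBIC))
E
```

```text
28.0 J [-24.66  27.99  86.26  23.78  93.47 132.41] P [ 0.6423 -0.1065  0.0961] rpy [177.23  36.01 -72.45] F [-0.8  0.4  0.5] w 0.417
tilt 36.1 az 112.3 J235 207.72
spin left 10.2 dist 0.009 d world [-0.0061  0.0046 -0.0047] d block mm [ 5.7  5.1 -4.7]
ik [-24.5  27.5  87.5  23.8  92.8 142.4]
[0.0, -0.05, 0.08, 0.15, 2.0]
[0.0, -0.04, 0.08, 0.15, 2.0]
[0.0, -0.04, 0.08, 0.15, 2.0]
[0.0, -0.04, 0.09, 0.15, 2.0]
[0.0, -0.03, 0.09, 0.15, 2.0]
```

View pics/wrist7.png

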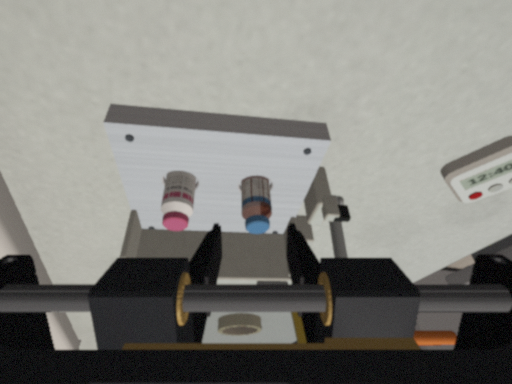

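View pics/scene7z.png

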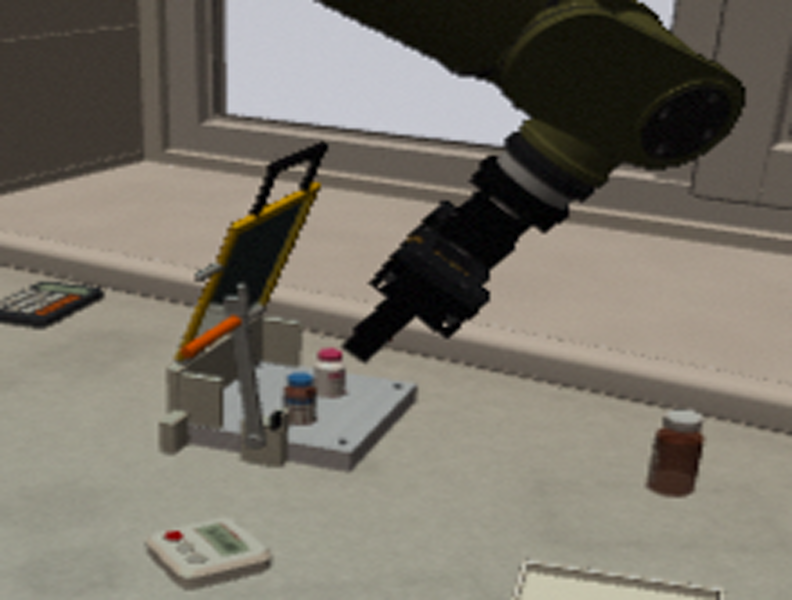

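```bash
cat > flap.py <<'E'
from ik import *
def th(npz,uv,d=140,y=80):
    im,M,f,c=load(npz); ts=np.linspace(.7,1.5,801)
    e=[np.linalg.norm(proj(M,f,c,W((65-d*np.cos(t),y,80+d*np.sin(t))))-uv) for t in ts]; k=int(np.argmin(e)); return ts[k],e[k]
if __name__=="__main__":
    import sys
    z=lambda u,v:(180+u/3.6,60+v/3)
    print(th('pics/scene7.npz',z(235,228)),th('pics/scene7.npz',z(318,185),y=-80))
    print('t5',th('pics/scene5.npz',z(213,218)),th('pics/scene5.npz',z(300,180),y=-80),'t6',th('pics/scene6.npz',z(228,225)),th('pics/scene6.npz',z(315,182),y=-80))
E
python3 flap.py
```

```text
(np.float64(1.208), np.float64(0.3763312989618506)) (np.float64(1.217), np.float64(0.7026233382459258))
t5 (np.float64(1.337), np.float64(0.08856620964739276)) (np.float64(1.33), np.float64(1.2109132023603102)) t6 (np.float64(1.249), np.float64(0.37717842135238977)) (np.float64(1.242), np.float64(0.1783495857011291))
```

```bash
python3 - <<'E'
from h import *
from workcell import vision,manip
for i in range(139): vision.read_camera('scene')
snap('scene','8'); print(manip.get_state()['clock'])
im,_,_,_=load('pics/scene8.npz'); cv2.imwrite('pics/scene8z.png',cv2.resize(im[60:260,180:400,::-1],None,fx=3.6,fy=3,interpolation=cv2.INTER_CUBIC))
E
python3 st.py
```

```text
35.1
35.1 J [-24.69  27.89  86.29  23.79  93.48 132.45] P [ 0.6422 -0.1067  0.0971] rpy [177.26  35.97 -72.49] F [-0.8  0.  -0.3] w 0.444
tilt 36.06 az 112.2 J235 207.66
```

View pics/scene8z.png

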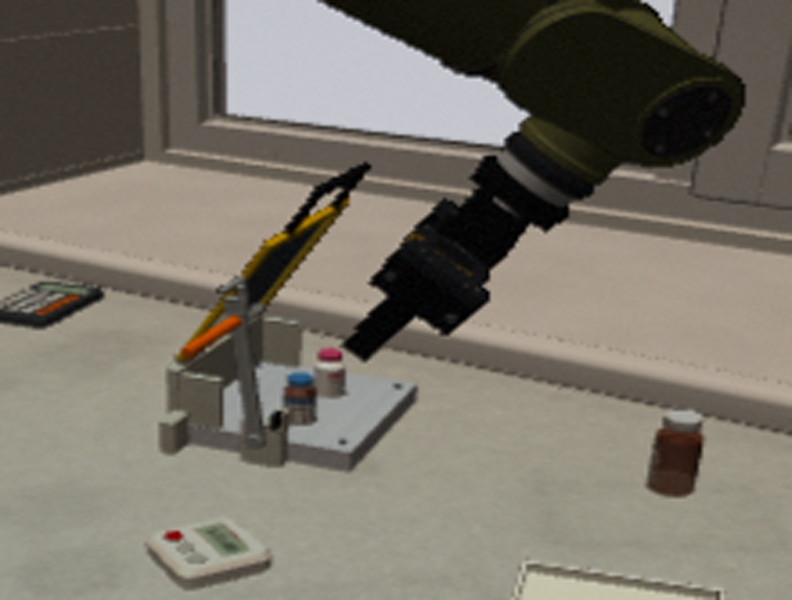

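```bash
python3 - <<'E'
from flap import *
z=lambda u,v:(180+u/3.6,60+v/3)
print(th('pics/scene8.npz',z(270,237)),th('pics/scene8.npz',z(347,200),y=-80))
E
python3 go.py -.12 5 -18 32 46 30 x; python3 go.py -.12 5 -18 32 46 0 x
python3 - <<'E'
from clr import *
from workcell import manip
s=manip.get_state(); R=Ro.from_euler('xyz',s['ee_rot'],degrees=True).as_matrix()
for th in (.96,.99): print(clear((-18,32,46),Bm.T@R,42,th)[:6])
E
```

```text
(np.float64(1.035), np.float64(2.4071864891721617)) (np.float64(1.019), np.float64(0.567526364493319))
spin left  dist 0.0537 d world [-0.016   0.0294 -0.042 ] d block mm [ 31.9  10.2 -42. ]
ik [-23.1  27.8  90.9  24.5  88.7 131.9]
[-0.12, -0.04, 0.08, 1.07, 0.0]
[-0.12, -0.04, 0.08, 1.07, 0.0]
[-0.12, -0.04, 0.08, 1.07, 0.0]
[-0.12, -0.04, 0.08, 1.07, 0.0]
[-0.12, -0.04, 0.08, 1.07, 0.0]
spin left  dist 0.0837 d world [-0.0227  0.0458 -0.0663] d block mm [ 49.2  13.6 -66.3]
ik [-22.1  28.4  92.9  25.   86.1 131.6]
[-0.12, -0.04, 0.08, 1.67, 0.0]
[-0.12, -0.04, 0.08, 1.67, 0.0]
[-0.12, -0.04, 0.08, 1.67, 0.0]
[-0.12, -0.04, 0.08, 1.67, 0.0]
[-0.12, -0.04, 0.08, 1.67, 0.0]
[(5.1, 'plate', 'fingB'), (7.2, 'plate', 'fingA'), (17.6, 'pink', 'fingB'), (20.8, 'bracket', 'fingA'), (25.6, 'stay', 'body'), (26.7, 'stay', 'fingA')]
[(5.1, 'plate', 'fingB'), (7.2, 'plate', 'fingA'), (17.6, 'pink', 'fingB'), (20.8, 'bracket', 'fingA'), (25.6, 'stay', 'body'), (26.7, 'stay', 'fingA')]
```

```bash
python3 - <<'E'
from ik import *
im,M,f,c=load('pics/wrist7.npz')
for b in ((-15,32,62),(-15,32,14),(-15,32,38),(-15,-32,62)): print(b,proj(M,f,c,W(b)).round(1))
# where does tool-axis grasp line project
hsv=cv2.cvtColor(im,cv2.COLOR_RGB2HSV); m=((hsv[...,0]>95)&(hsv[...,0]<125)&(hsv[...,1]>90)); m[:190]=0;m[245:]=0; m[:,:230]=0;m[:,285:]=0
ys,xs=np.nonzero(m); print('blue',xs.mean(),ys.mean(),ys.min(),ys.max())
E
```

```text
(-15, 32, 62) [259. 228.]
(-15, 32, 14) [256.3 180.8]
(-15, 32, 38) [257.6 203.1]
(-15, -32, 62) [176.1 224.7]
blue 256.9083557951482 221.37196765498652 197 233
```

Call:
drive_tool(series=[-0.12,0,0.3,0.6,0,-0.12,0,0.2,1.2,0,-0.12,0,0.1,1.4,0,-0.12,-0.1,0,1.2,0,-0.12,0,0,0.4,0])

```text
clock: 35.52
position: [0.6241, -0.08, 0.0559]
ee_rot: [177.3, 35.9, -72.5]
ft_force: [-0.6, 0.4, -0.6]
width: 0.441
```

```bash
python3 st.py; python3 go.py -.12 5 -17 32 47 0 x; python3 - <<'E'
from h import *
snap('wrist','9');snap('scene','9')
im,_,_,_=load('pics/scene9.npz'); cv2.imwrite('pics/scene9z.png',cv2.resize(im[60:260,180:400,::-1],None,fx=3.6,fy=3,interpolation=cv2.INTER_CUBIC))
E
```

```text
35.5167 J [-23.37  27.62  91.1   24.37  88.78 131.69] P [ 0.6241 -0.08    0.0559] rpy [177.31  35.92 -72.5 ] F [-0.6  0.4 -0.6] w 0.441
tilt 36.01 az 112.1 J235 207.49
spin left  dist 0.0317 d world [-0.0048  0.02   -0.0241] d block mm [ 20.5   0.9 -24.1]
ik [-22.   28.2  93.   25.   86.  131.7]
[-0.12, -0.05, -0.06, 0.63, 0.0]
[-0.12, -0.05, -0.06, 0.63, 0.0]
[-0.12, -0.05, -0.06, 0.63, 0.0]
[-0.12, -0.05, -0.06, 0.63, 0.0]
[-0.12, -0.05, -0.06, 0.63, 0.0]
```

View pics/wrist9.png

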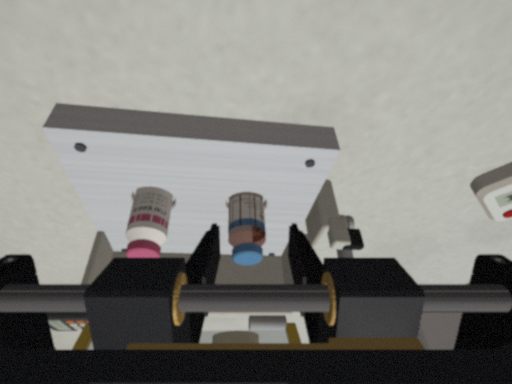

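View pics/scene9z.png

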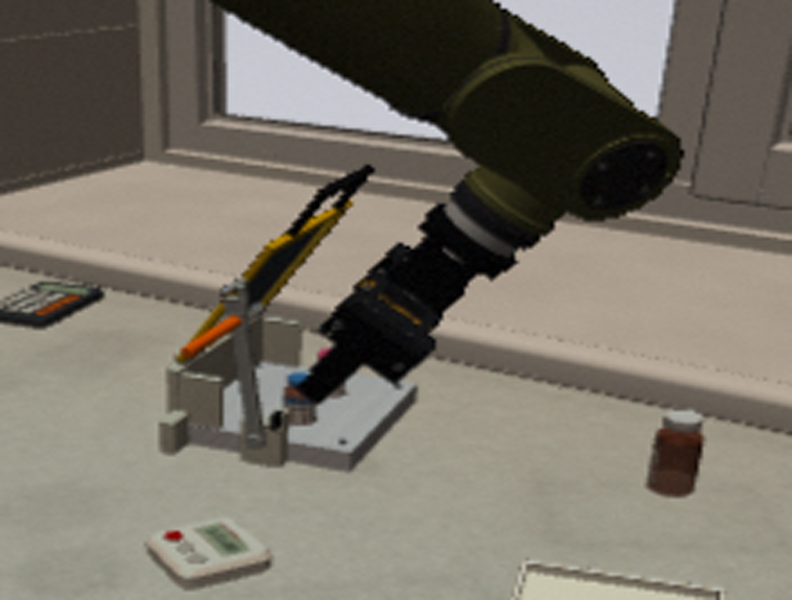

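Call:
drive_tool(series=[-0.12,0,-0.2,0.6,0,-0.12,-0.1,-0.2,0.9,0,-0.12,-0.1,-0.1,0.9,0,-0.12,0,0,0.6,0,-0.12,0,0,0,0])

```text
clock: 36.03
position: [0.6231, -0.0593, 0.0317]
ee_rot: [177.5, 35.8, -72.4]
ft_force: [-0.1, 0.2, -0.1]
width: 0.443
```

```bash
python3 st.py; python3 go.py -.12 1 -17 32 47 0 x; python3 - <<'E'
from h import *
snap('wrist','10')
E
```

```text
36.0333 J [-21.88  28.45  92.61  25.1   85.98 131.82] P [ 0.6231 -0.0593  0.0317] rpy [177.45  35.82 -72.42] F [-0.1  0.2 -0.1] w 0.443
tilt 35.9 az 111.9 J235 207.04
spin left  dist 0.0038 d world [-0.0037 -0.0007  0.0001] d block mm [-0.   3.8  0.1]
ik [-22.   28.1  93.1  25.   85.9 131.6]
[-0.12, -0.04, 0.37, 0.03, 0.0]
```

View pics/wrist10.png

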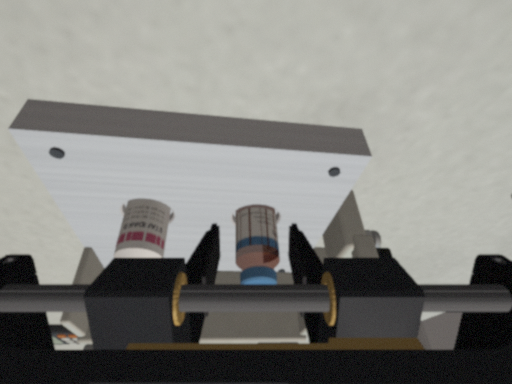

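Call:
drive_tool(series=[-0.12,0,0.2,0,0,-0.4,0,0,0,0,-0.5,0,0,0,0,-1,0,0,0,0,-1,0,0,0,0])

```text
clock: 36.5
position: [0.6222, -0.0611, 0.0332]
ee_rot: [177.6, 35.7, -72.4]
ft_force: [0.8, 0.8, -1.2]
width: 0.249
```

```bash
python3 st.py; python3 go.py -.12 1 -17 32 47 0 x; python3 - <<'E'
from h import *
snap('scene','11')
im,_,_,_=load('pics/scene11.npz'); cv2.imwrite('pics/scene11z.png',cv2.resize(im[90:220,210:330,::-1],None,fx=6,fy=4.5,interpolation=cv2.INTER_CUBIC))
E
```

```text
36.5 J [-22.05  28.21  92.74  25.04  85.98 131.7 ] P [ 0.6222 -0.0611  0.0332] rpy [177.6   35.72 -72.36] F [ 0.8  0.8 -1.2] w 0.249
tilt 35.79 az 111.7 J235 206.93
spin left  dist 0.0033 d world [-0.0028  0.001  -0.0015] d block mm [ 1.5  2.5 -1.5]
ik [-22.   28.   93.2  25.   85.8 131.6]
[-0.12, -0.06, 0.23, 0.24, 0.0]
```

View pics/scene11z.png

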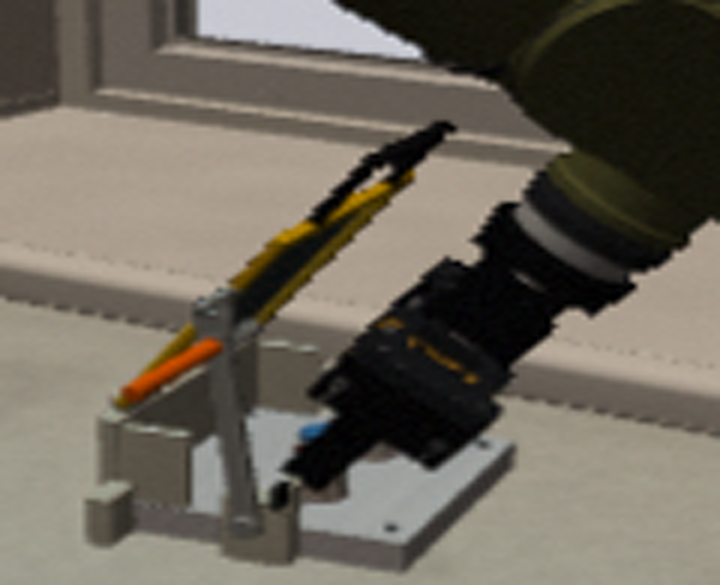

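```bash
python3 - <<'E'
from flap import *
z=lambda u,v:(210+u/6,90+v/4.5)
print(th('pics/scene11.npz',z(413,175),y=-80),th('pics/scene11.npz',z(450,127),d=190,y=-46))
im,M,f,c=load('pics/scene11.npz')
for t in (.96,.99,1.02,1.05): 
    a=proj(M,f,c,W((65-140*np.cos(t),-80,80+140*np.sin(t)))); print(t,((a-[210,90])*[6,4.5]).round(0))
E
python3 w2t.py 0 0 .04; python3 st.py
```

```text
(np.float64(0.951), np.float64(0.7067151057180777)) (np.float64(0.954), np.float64(0.8618565511289316))
0.96 [414. 171.]
0.99 [407. 167.]
1.02 [400. 163.]
1.05 [393. 159.]
F [ 0.4417 -0.5369  0.0298] tool cm [-2.335   0.1359 -3.2449]
36.55 J [-22.05  28.21  92.74  25.04  85.98 131.7 ] P [ 0.6222 -0.0611  0.0332] rpy [177.6   35.71 -72.37] F [ 0.4 -0.5  0. ] w 0.255
tilt 35.78 az 111.7 J235 206.92
```

Call:
drive_tool(series=[-1,0,0,0,0,-1,0,0,0,0,-1,-0.3,0,-0.4,0,-1,-0.4,0,-0.6,0,-1,-0.4,0,-0.6,0])

```text
clock: 36.97
position: [0.622, -0.0612, 0.0524]
ee_rot: [177.4, 35.8, -72.5]
ft_force: [-0.0, 0.0, 0.4]
width: 0.254
```

Call:
drive_tool(series=[-1,-0.3,0,-0.8,0,-1,-0.2,0,-1.0,0,-1,-0.1,0,-1.2,0,-1,0,0,-1.3,0,-1,0,0,-1.3,0])

```text
clock: 37.38
position: [0.6335, -0.0882, 0.1074]
ee_rot: [177.5, 35.8, -72.4]
ft_force: [-0.0, -0.1, -0.1]
width: 0.252
```

```bash
python3 st.py; python3 go.py -1 1 -17 32 47 0 x|head -1; python3 - <<'E'
from h import *
snap('wrist','12');snap('scene','12')
im,_,_,_=load('pics/scene12.npz'); cv2.imwrite('pics/scene12z.png',cv2.resize(im[90:220,210:330,::-1],None,fx=6,fy=4.5,interpolation=cv2.INTER_CUBIC))
E
```

```text
37.3833 J [-23.65  25.49  88.43  24.23  93.09 133.33] P [ 0.6335 -0.0882  0.1074] rpy [177.47  35.77 -72.37] F [-0.  -0.1 -0.1] w 0.252
tilt 35.85 az 111.9 J235 207.01
spin left  dist 0.082 d world [-0.0141  0.0282 -0.0757] d block mm [ 30.3   8.6 -75.7]
```

View pics/scene12z.png

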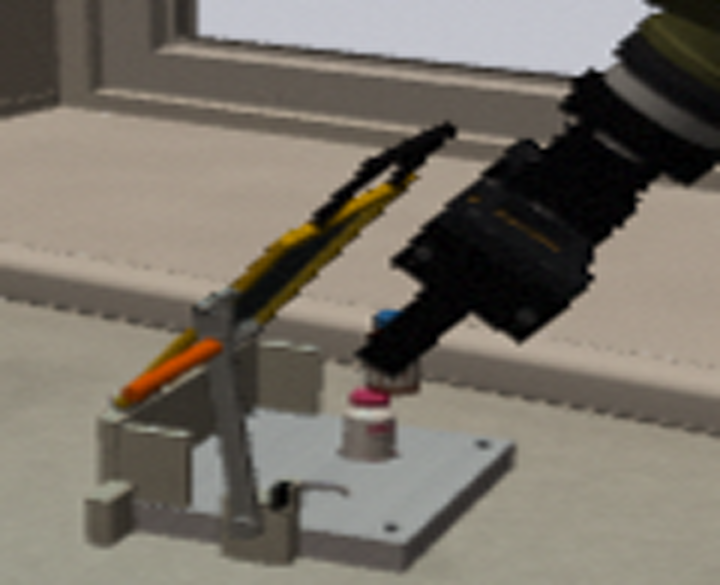

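View pics/wrist12.png

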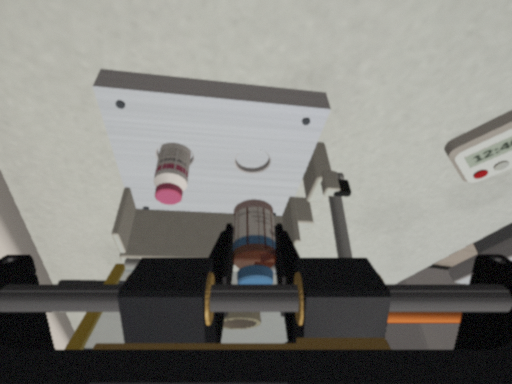

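```bash
python3 - <<'E'
from h import *
im,M,f,c=load('pics/top0.npz')
for n,uv,z in (('rack corner',(438,257),.08),('rack corner2',(470,285),.08),('rackfar',(512,220),.08),('bin',(400,165),.05),('bin2',(468,183),.05)): print(n,onz(M,f,c,uv,z))
E
python3 plan.py -1 0 10 -.08 -.14 .0; python3 plan.py -1 0 1 0 0 .01
python3 - <<'E'
import sys; sys.path.insert(0,'.')
from ik import *
from workcell import manip
s=manip.get_state(); R=Ro.from_euler('xyz',s['ee_rot'],degrees=True).as_matrix()
q=s['joints']
for P in ([.55,-.22,.11],[.479,-.355,.10],[.479,-.355,.022]):
    r=ik(np.array(P),R,q0=q); print(r[0].round(1)); q=r[0]
t=np.array([.479,-.355,.022])
for b in ([.083,0,-.17],[.037,.09,-.078],[.037,-.09,-.078],[0,0,-.292]): print(b,(t+R@np.array(b)).round(3))
E
```

```text
rack corner [ 0.403  -0.5136  0.08  ]
rack corner2 [ 0.338  -0.5867  0.08  ]
rackfar [ 0.4924 -0.6924  0.08  ]
bin [ 0.6292 -0.4401  0.05  ]
bin2 [ 0.5844 -0.6084  0.05  ]
step mm 16.1245154965971 d [-0.08 -0.14  0.  ]
[-1.0, 0.9, 1.2, -0.6, 0.0, -1.0, 0.9, 1.2, -0.6, 0.0, -1.0, 0.9, 1.2, -0.6, 0.0, -1.0, 0.9, 1.2, -0.6, 0.0, -1.0, 0.9, 1.2, -0.6, 0.0, -1.0, 0.9, 1.2, -0.6, 0.0, -1.0, 0.9, 1.2, -0.6, 0.0, -1.0, 0.9, 1.2, -0.6, 0.0, -1.0, 0.9, 1.2, -0.6, 0.0, -1.0, 0.9, 1.2, -0.6, 0.0]
step mm 10.0 d [0.   0.   0.01]
[-1.0, -0.6, 0.0, -0.8, 0.0]
[-36.   23.1  91.4  18.4  96.4 122.6]
[-47.6  26.6  87.6  12.1  99.4 112.3]
[-47.6  31.7  88.8  12.   93.2 111. ]
[0.083, 0, -0.17] [ 0.536 -0.511  0.112]
[0.037, 0.09, -0.078] [ 0.42  -0.455  0.067]
[0.037, -0.09, -0.078] [ 0.59  -0.397  0.061]
[0, 0, -0.292] [ 0.541 -0.513  0.259]
```

Call:
drive_tool(series=[-1,0.4,0.6,-0.3,0,-1,0.8,1.1,-0.5,0,-1,1.2,1.6,-0.8,0,-1,1.4,1.8,-0.9,0,-1,1.4,1.8,-0.9,0])

```text
clock: 37.9
position: [0.5874, -0.1722, 0.1074]
ee_rot: [177.7, 35.7, -72.0]
ft_force: [-0.5, -0.0, -1.0]
width: 0.25
```

```bash
python3 st.py; python3 plan.py -1 0 8 .479 -.355 .09 abs
```

```text
37.9 J [-31.11  24.41  89.86  20.63  95.32 126.56] P [ 0.5874 -0.1722  0.1074] rpy [177.68  35.7  -71.98] F [-0.5 -0.  -1. ] w 0.25
tilt 35.77 az 112.0 J235 209.59
step mm 26.651959637886137 d [-0.1084 -0.1828 -0.0174]
[-1.0, 1.6, 2.0, -0.8, 0.0, -1.0, 1.6, 2.0, -0.8, 0.0, -1.0, 1.6, 2.0, -0.8, 0.0, -1.0, 1.6, 2.0, -0.8, 0.0, -1.0, 1.6, 2.0, -0.8, 0.0, -1.0, 1.6, 2.0, -0.8, 0.0, -1.0, 1.6, 2.0, -0.8, 0.0, -1.0, 1.6, 2.0, -0.8, 0.0]
```

Call:
drive_tool(series=[-1,1.5,1.9,-0.8,0,-1,1.5,1.9,-0.8,0,-1,1.5,1.9,-0.8,0,-1,1.5,1.9,-0.8,0,-1,1.5,1.9,-0.8,0])

```text
clock: 38.32
position: [0.5156, -0.29, 0.0951]
ee_rot: [177.3, 36.1, -72.3]
ft_force: [0.5, 0.0, -0.1]
width: 0.256
```

```bash
python3 st.py; python3 plan.py -1 0 5 .479 -.355 .07 abs
```

```text
38.3167 J [-41.89  25.73  89.52  14.99  97.86 117.1 ] P [ 0.5156 -0.29    0.0951] rpy [177.25  36.09 -72.27] F [ 0.5  0.  -0.1] w 0.256
tilt 36.18 az 112.4 J235 213.11
step mm 15.741481965153598 d [-0.0366 -0.065  -0.0251]
[-1.0, 1.1, 1.1, -0.1, 0.0, -1.0, 1.1, 1.1, -0.1, 0.0, -1.0, 1.1, 1.1, -0.1, 0.0, -1.0, 1.1, 1.1, -0.1, 0.0, -1.0, 1.1, 1.1, -0.1, 0.0]
```

Call:
drive_tool(series=[-1,1.3,1.6,-0.5,0,-1,1.1,1.3,-0.2,0,-1,1.0,1.0,0,0,-1,0.8,0.6,0.2,0,-1,0.4,0.2,0.2,0])

```text
clock: 38.73
position: [0.4734, -0.3505, 0.0678]
ee_rot: [176.9, 36.4, -72.9]
ft_force: [-0.2, -0.1, -0.6]
width: 0.253
```

```bash
python3 st.py; python3 plan.py -1 0 5 .479 -.355 .05 abs; python3 - <<'E'
from h import *
snap('wrist','13');snap('scene','13'); snap('top','13')
im,_,_,_=load('pics/scene13.npz'); cv2.imwrite('pics/scene13z.png',cv2.resize(im[120:300,280:480,::-1],None,fx=4,fy=3.3,interpolation=cv2.INTER_CUBIC))
E
```

```text
38.7333 J [-47.61  28.44  88.8   11.91  97.38 112.13] P [ 0.4734 -0.3505  0.0678] rpy [176.93  36.38 -72.91] F [-0.2 -0.1 -0.6] w 0.253
tilt 36.49 az 112.3 J235 214.62
step mm 3.834834669975353 d [ 0.0056 -0.0045 -0.0178]
[-1.0, 0.3, -0.1, 0.2, 0.0, -1.0, 0.3, -0.1, 0.2, 0.0, -1.0, 0.3, -0.1, 0.2, 0.0, -1.0, 0.3, -0.1, 0.2, 0.0, -1.0, 0.3, -0.1, 0.2, 0.0]
```

View pics/scene13z.png

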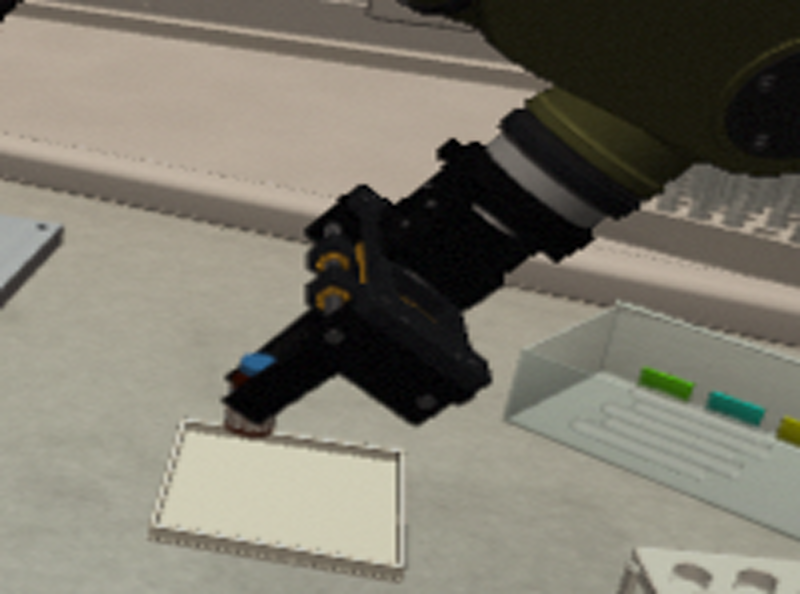

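View pics/wrist13.png

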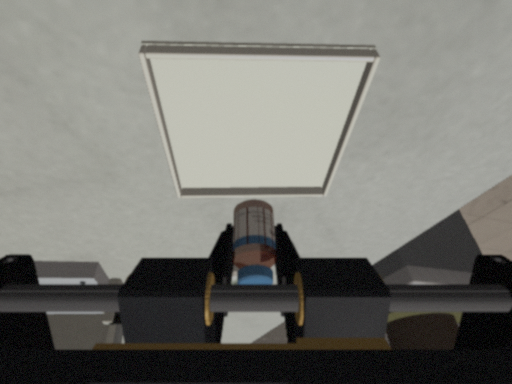

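```bash
python3 - <<'E'
from h import *
im,M,f,c=load('pics/wrist13.npz')
q=[(142,45),(378,48),(327,195),(178,197)]
P=[onz(M,f,c,u,.012) for u in q]; print(np.array(P),np.mean(P,0),[np.linalg.norm(P[i]-P[i-1]).round(4) for i in range(4)])
im,M,f,c=load('pics/scene13.npz')
z=lambda u,v:(280+u/4,120+v/3.3)
q=[z(182,423),z(404,452),z(405,572),z(152,535)]
P=[onz(M,f,c,u,.012) for u in q]; print(np.array(P),np.mean(P,0),[np.linalg.norm(P[i]-P[i-1]).round(4) for i in range(4)])
E
```

```text
[[ 0.5512 -0.4237  0.012 ]
 [ 0.4429 -0.4566  0.012 ]
 [ 0.4046 -0.3405  0.012 ]
 [ 0.5186 -0.306   0.012 ]] [ 0.4793 -0.3817  0.012 ] [np.float64(0.1221), np.float64(0.1132), np.float64(0.1222), np.float64(0.1191)]
[[ 0.5121 -0.3074  0.012 ]
 [ 0.5497 -0.4193  0.012 ]
 [ 0.4342 -0.4542  0.012 ]
 [ 0.3964 -0.3436  0.012 ]] [ 0.4731 -0.3811  0.012 ] [np.float64(0.1212), np.float64(0.1181), np.float64(0.1206), np.float64(0.1169)]
```

```bash
python3 plan.py -1 0 4 .477 -.366 .038 abs; python3 w2t.py 0 0 -.01
```

```text
step mm 8.707672738262612 d [ 0.0024 -0.017  -0.0303]
[-1.0, 0.8, 0.0, 0.4, 0.0, -1.0, 0.8, 0.0, 0.4, 0.0, -1.0, 0.8, 0.0, 0.4, 0.0, -1.0, 0.8, 0.0, 0.4, 0.0]
F [-0.31    0.3566  0.0839] tool cm [ 0.5935 -0.0426  0.8037]
```

Call:
drive_tool(series=[-1,0.8,0,0.4,0,-1,0.8,0,0.4,0,-1,0.8,0,0.4,0,-1,0.6,0,0.3,0,-1,0,0,0,0])

```text
clock: 39.3
position: [0.4816, -0.3626, 0.0365]
ee_rot: [177.1, 36.3, -72.4]
ft_force: [-0.3, 0.4, -0.2]
width: 0.255
```

```bash
python3 st.py; python3 plan.py -1 0 4 .477 -.366 .0225 abs; python3 w2t.py 0 0 -.01;  python3 - <<'E'
from h import *
snap('scene','14')
im,_,_,_=load('pics/scene14.npz'); cv2.imwrite('pics/scene14z.png',cv2.resize(im[200:310,300:400,::-1],None,fx=6,fy=5,interpolation=cv2.INTER_CUBIC))
E
```

```text
39.3 J [-47.72  32.07  87.    11.65  95.57 111.25] P [ 0.4816 -0.3626  0.0365] rpy [177.09  36.31 -72.42] F [-0.3  0.4 -0.2] w 0.255
tilt 36.41 az 112.5 J235 214.64
step mm 3.7661800952669413 d [-0.0046 -0.0034 -0.014 ]
[-1.0, 0.2, 0.1, 0.3, 0.0, -1.0, 0.2, 0.1, 0.3, 0.0, -1.0, 0.2, 0.1, 0.3, 0.0, -1.0, 0.2, 0.1, 0.3, 0.0]
F [-0.3433  0.372  -0.182 ] tool cm [ 0.5921 -0.041   0.8048]
```

View pics/scene14z.png

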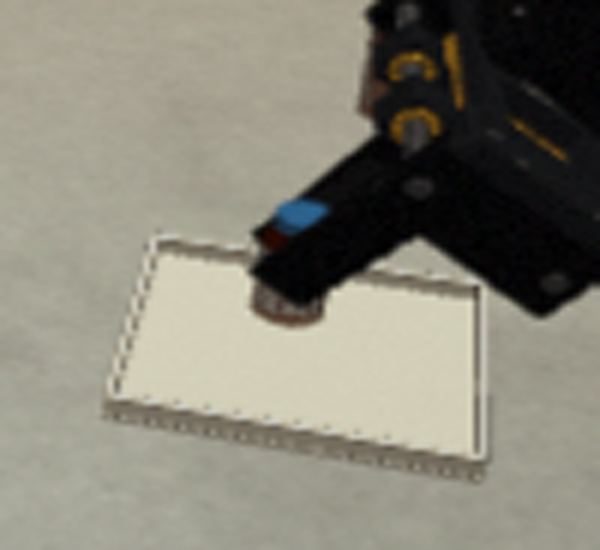

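Call:
drive_tool(series=[-1,0.25,0.1,0.3,0,-1,0.25,0.1,0.3,0,-1,0.2,0,0.3,0,-1,0.15,0,0.2,0,-1,0,0,0,0])

```text
clock: 39.77
position: [0.4796, -0.3637, 0.0222]
ee_rot: [177.1, 36.3, -72.4]
ft_force: [-0.5, -0.1, 0.3]
width: 0.253
```

```bash
python3 st.py;  python3 - <<'E'
from h import *
snap('scene','15')
im,M,f,c=load('pics/scene15.npz'); cv2.imwrite('pics/scene15z.png',cv2.resize(im[200:310,300:400,::-1],None,fx=6,fy=5,interpolation=cv2.INTER_CUBIC))
E
```

```text
39.7667 J [-47.88  32.97  87.25  11.54  94.44 110.83] P [ 0.4796 -0.3637  0.0222] rpy [177.14  36.29 -72.35] F [-0.5 -0.1  0.3] w 0.253
tilt 36.38 az 112.5 J235 214.67
```

View pics/scene15z.png

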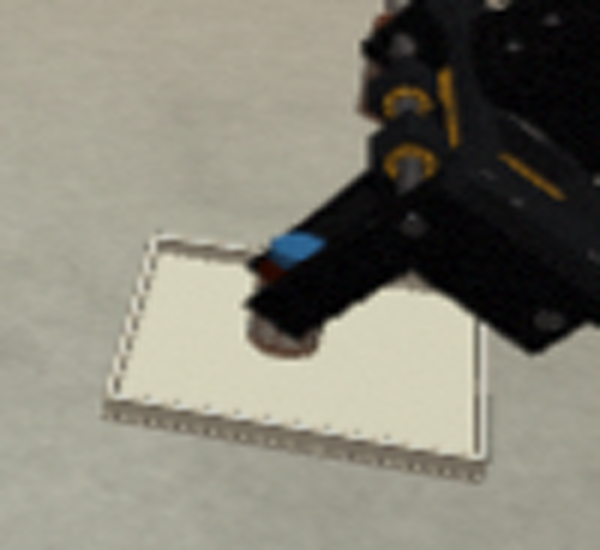

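Call:
drive_tool(series=[-1,0.07,0,0.09,0,-1,0.07,0,0.09,0,-1,0,0,0,0,-1,0,0,0,0,-1,0,0,0,0])

```text
clock: 40.23
position: [0.4801, -0.3644, 0.0221]
ee_rot: [177.2, 36.2, -72.3]
ft_force: [-0.2, -0.0, 0.3]
width: 0.252
```

```bash
python3 st.py
```

```text
40.2333 J [-47.9   33.01  87.18  11.54  94.39 110.78] P [ 0.4801 -0.3644  0.0221] rpy [177.21  36.21 -72.3 ] F [-0.2 -0.   0.3] w 0.252
tilt 36.31 az 112.4 J235 214.58
```

Call:
drive_tool(series=[-1,0.12,0,0.16,0,-1,0.12,0,0.16,0,-1,0.12,0,0.16,0,-1,0,0,0,0,-1,0,0,0,0])

```text
clock: 40.65
position: [0.4804, -0.3649, 0.0225]
ee_rot: [177.3, 36.4, -72.2]
ft_force: [0.0, -0.5, -0.1]
width: 0.251
```

```bash
python3 st.py
```

```text
40.65 J [-47.93  33.17  86.98  11.59  94.63 110.66] P [ 0.4804 -0.3649  0.0225] rpy [177.29  36.41 -72.17] F [ 0.  -0.5 -0.1] w 0.251
tilt 36.5 az 112.4 J235 214.77
```

Call:
drive_tool(series=[-0.3,0,0,0,0,-0.1,0,0,0,0,-0.1,0,0,0,0,-0.1,0,0,0,0,-0.1,0,0,0,0])

```text
clock: 41.07
position: [0.48, -0.3644, 0.0207]
ee_rot: [177.2, 36.4, -72.2]
ft_force: [-0.2, 0.3, 0.1]
width: 0.445
```

```bash
python3 st.py; python3 - <<'E'
from h import *
snap('scene','16');snap('wrist','16')
im,M,f,c=load('pics/scene16.npz'); cv2.imwrite('pics/scene16z.png',cv2.resize(im[200:310,300:400,::-1],None,fx=6,fy=5,interpolation=cv2.INTER_CUBIC))
E
```

```text
41.0667 J [-47.92  33.25  87.06  11.58  94.5  110.66] P [ 0.48   -0.3644  0.0207] rpy [177.23  36.44 -72.22] F [-0.2  0.3  0.1] w 0.445
tilt 36.53 az 112.4 J235 214.81
```

View pics/scene16z.png

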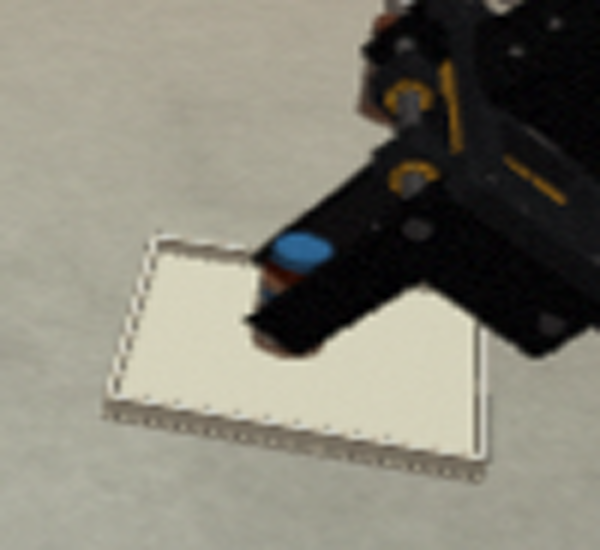

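View pics/wrist16.png

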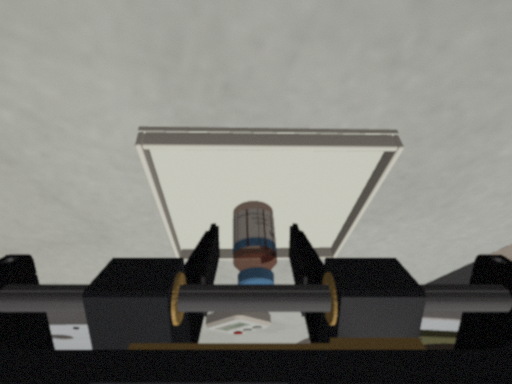

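Call:
drive_tool(series=[-0.1,0,0,-0.8,0,-0.1,0,0,-1.3,0,-0.1,0,0,-1.6,0,-0.1,0,0,-2.0,0,-0.1,0,0,-2.0,0])

```text
clock: 41.58
position: [0.4964, -0.4062, 0.0831]
ee_rot: [177.0, 36.9, -72.3]
ft_force: [-0.1, 0.3, 0.4]
width: 0.449
```

Call:
drive_tool(series=[-0.1,-0.6,0,-1.8,0,-0.1,-0.6,0,-1.5,0,-0.1,-0.4,0,-1.0,0,-0.1,0,0,-0.5,0,-0.1,0,0,0,0])

```text
clock: 42.0
position: [0.5072, -0.4283, 0.1427]
ee_rot: [177.3, 36.2, -72.2]
ft_force: [-0.1, 0.1, -0.2]
width: 0.451
```

```bash
python3 st.py; python3 - <<'E'
from h import *
snap('scene','17');snap('top','17')
im,M,f,c=load('pics/scene17.npz'); cv2.imwrite('pics/scene17z.png',cv2.resize(im[90:310,200:420,::-1],None,fx=3.6,fy=2.7,interpolation=cv2.INTER_CUBIC))
im,M,f,c=load('pics/top17.npz'); cv2.imwrite('pics/top17z.png',cv2.resize(im[90:260,190:410,::-1],None,fx=3.6,fy=3.5,interpolation=cv2.INTER_CUBIC))
E
```

```text
42.0 J [-49.5   33.08  74.34  11.14 107.14 111.8 ] P [ 0.5072 -0.4283  0.1427] rpy [177.33  36.18 -72.21] F [-0.1  0.1 -0.2] w 0.451
tilt 36.26 az 112.3 J235 214.56
```

View pics/scene17z.png

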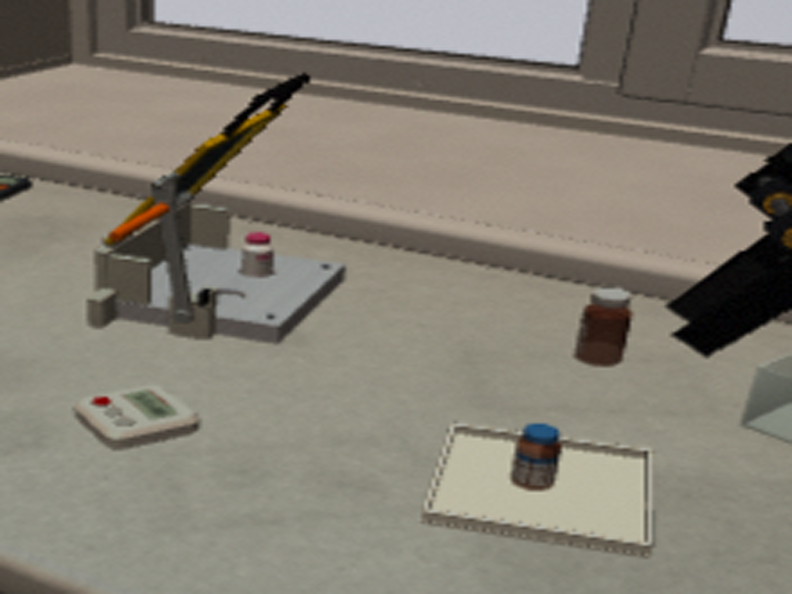

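View pics/top17z.png

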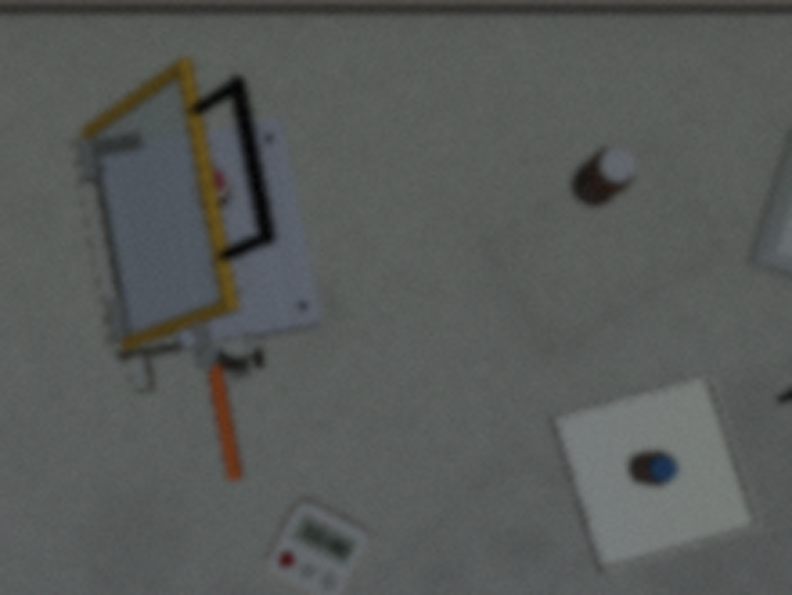

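```bash
python3 - <<'E'
from flap import *
T=load('pics/top17.npz'); S=load('pics/scene17.npz')
t=lambda u,v,z: onz(*T[1:],(190+u/3.6,90+v/3.5),z)
print('cap',t(662,467,.051),'base',t(645,468,.003+.005),'tray',np.mean([t(*q,.012) for q in ((557,418),(703,378),(750,521),(604,570))],0),'timer',t(318,545,.018),'big',t(619,164,.07))
z=lambda u,v:(200+u/3.6,90+v/2.7)
print(th('pics/scene17.npz',z(285,107),y=-80),th('pics/scene17.npz',z(308,76),d=190,y=-46))
print('pink pred top',((proj(*S[1:],W((-15,-32,62)))-[200,90])*[3.6,2.7]).round(0),'seen ~ (258,238)')
from workcell import manip; s=manip.get_state(); print(s['clock'],s['ft_force'])
E
```

```text
cap [ 0.4817 -0.3716  0.051 ] base [ 0.4806 -0.3724  0.008 ] tray [ 0.4781 -0.3772  0.012 ] timer [ 0.4223 -0.1349  0.018 ] big [ 0.6963 -0.3401  0.07  ]
(np.float64(0.9349999999999999), np.float64(1.0328954315795926)) (np.float64(0.949), np.float64(0.4376831286680023))
pink pred top [257. 236.] seen ~ (258,238)
42.1 [-0.045   0.0221 -0.4204]
```

```bash
python3 - <<'E'
from workcell import job
print(job.sign_off())
E
```

```text
the job is handed in; nothing more can be done
None
```

I carried out the whole task and handed it in at 42.1 s on the robot's clock; `sign_off` reported no verdict, so the outcome below rests on my own camera checks.

**What I did**
- I raised the flap to about 1.42 rad and swung the stay over to its stop. The flap then sank by itself until the side pin sat in the notch.
- With the flap propped, I gripped the blue-capped vial with the tool tilted about 36°, drew it out on the handle side and stood it in the tray.
- Moves can only turn the tool about its own axis, so I got the tilt in two other ways. First I ran the arm against its overhead joint limits. Later I pressed the closed fingertips against the front face of the fixed block and on the worktop, at up to about 40 N on the wrist.

**Last checks, from the scene and top cameras**
- **Flap:** it reads 0.935 to 0.95 rad, against the 0.96 expected when propped, with the pin at the tip of the stay. The 8 mm pin-to-notch distance was judged only by eye.
- **Stay:** it looks to be at its stop. My arm-based estimate when I released it read 1.34 rad, slightly past the nominal 1.29, because my figure for the arc radius was off by several millimetres (0.119 m against 0.110 m).
- **Blue-capped vial:** it stands upright, with cap and base within about 1 mm of each other in plan, roughly 6 mm from the tray's middle.
- **Tray position:** my separate estimates of the tray's middle disagreed by up to about 6 mm, well inside the 46 mm allowed.
- **Pink-capped vial:** it is within 1 pixel of its expected place in its nest.
- **Timer and larger vial:** I saw no shift in the top view.
- **Robot:** the gripper is open, clear of everything, and the wrist force reads about zero.

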